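Charge the bench mill and balance its rotor

TASK

Load the bench mill. First lock its rotor: move the lock pin from its parking hole into the hole through the rotor's lug and the base, fully home. Then, with the hand scoop, move every white grinding ball from the grey bin into the open steel jar, never touching a ball with the gripper, and after that set the scoop back upright on its cork mat as it stood before. Balance the rotor by stacking all the steel weight discs flat and centred on the round plate at its other end, the largest at the bottom and the smallest on top; leave the bottle, flask and mortar where they are.

Things in the scene. Friction and masses are not known exactly. Their poses are not given: they have to be found in the camera images.
- bin: Grey open bin of balls, fixed: level trough 90 mm wide and 253 mm long inside. Origin on the bench under the foot of the inner face of its far end, in the middle; x points along it to that end (inside: x = -253 to 0 mm). Walls 5 mm thick, 50 mm high (20 mm at the near end); the far end leans out 18 degrees from its foot; the foot of the side walls is chamfered at 45 degrees, 15 mm high, so the flat floor is 60 mm wide.
- bin_floor (a point): Point on the bin's floor surface at the middle of its far end, 6 mm above the bench; axes as the bin's. The balls start in the far 150 mm; the 100 mm at the near end are free.
- scoop: Loose aluminium hand scoop, 0.16 kg, standing on its flat bottom. Origin at its underside, in the middle of the straight front lip; x out of the mouth, z up. Floor 3 mm thick, 52 mm wide, 67 mm long, bevelled at the lip; its sides lean out at 45 degrees to 77 mm width, then rise upright to 41 mm; back wall 45 mm. Its section fits the bin's, so pushed along the floor to the end wall it takes up the balls.
- scoop_grip (a point): Where to grip: on the centre line of the scoop's grey bar handle, 99 mm behind the scoop's origin and 76 mm above its underside. Handle 20 mm wide, 24 mm tall, level, from x = -66 to -166 mm. Axes as the scoop's.
- mat: Cork mat for the scoop, 240 x 110 x 3 mm, fixed on the bench; origin at the centre of its underside, x along its length. At the start the scoop stands on it, nose towards the mat's +x.
- mill: Bench-top planetary mill, fixed: a grey round-ended base 127 x 347 x 25 mm, on it a locked aluminium rotor bar 270 mm long (top 45 mm above the bench) with the grinding jar at its +y end and the counterweight plate at its -y end, each 110 mm from the mill's origin (centre of the base, on the bench).
- pin: Loose steel lock pin, upright: shaft 10 mm diameter and 44 mm long with a tapered foot, under a round head 22 mm wide and 30 mm tall to grip. Origin at the middle of the foot, z up. At the start it hangs by its head in the parking block (36 mm square, 46 mm tall) on the mill's front, 60 mm from the lock hole along the mill's -y.
- lock_hole (a point): Mouth of the lock hole, 46 mm above the bench, axes as the mill's: a 14 mm hole straight down through the rotor's lug (36 mm square, 10 mm thick) and, after an 11 mm gap, through the 25 mm thick base block under it. The pin is home when its head rests on the lug.
- jar_rim (a point): Centre of the jar's mouth, at rim height, 130 mm above the bench. The open steel grinding jar is 128 mm wide outside, 118 mm inside, its inner floor 80 mm below this point.
- plate_top (a point): Centre of the top of the round dark steel counterweight plate (diameter 130 mm), 53 mm above the bench; a thin bright circle of 68 mm diameter marks the centre.
- ball0: White ceramic grinding ball, 30 mm diameter, 40 g; origin at its centre. Starts in the bin. It rolls stiffly: a slope of 15 degrees surely sets it rolling. May be absent (there are 5 to 8).
- ball1: White ceramic grinding ball, 30 mm diameter, 40 g; origin at its centre. Starts in the bin. It rolls stiffly: a slope of 15 degrees surely sets it rolling. May be absent (there are 5 to 8).
- ball2: White ceramic grinding ball, 30 mm diameter, 40 g; origin at its centre. Starts in the bin. It rolls stiffly: a slope of 15 degrees surely sets it rolling. May be absent (there are 5 to 8).
- ball3: White ceramic grinding ball, 30 mm diameter, 40 g; origin at its centre. Starts in the bin. It rolls stiffly: a slope of 15 degrees surely sets it rolling. May be absent (there are 5 to 8).
- ball4: White ceramic grinding ball, 30 mm diameter, 40 g; origin at its centre. Starts in the bin. It rolls stiffly: a slope of 15 degrees surely sets it rolling. May be absent (there are 5 to 8).
- ball5: White ceramic grinding ball, 30 mm diameter, 40 g; origin at its centre. Starts in the bin. It rolls stiffly: a slope of 15 degrees surely sets it rolling. May be absent (there are 5 to 8).
- ball6: White ceramic grinding ball, 30 mm diameter, 40 g; origin at its centre. Starts in the bin. It rolls stiffly: a slope of 15 degrees surely sets it rolling. May be absent (there are 5 to 8).
- ball7: White ceramic grinding ball, 30 mm diameter, 40 g; origin at its centre. Starts in the bin. It rolls stiffly: a slope of 15 degrees surely sets it rolling. May be absent (there are 5 to 8).
- weight_large: Plain flat steel counterweight disc, 66 mm diameter, 16 mm thick, origin at the centre of the disc, z along its axis. Starts flat on the bench between the robot and the mill. May be absent (there are 2 or 3).
- weight_medium: Plain flat steel counterweight disc, 54 mm diameter, 16 mm thick, origin at the centre of the disc, z along its axis. Starts flat on the bench between the robot and the mill. May be absent (there are 2 or 3).
- weight_small: Plain flat steel counterweight disc, 42 mm diameter, 16 mm thick, origin at the centre of the disc, z along its axis. Starts flat on the bench between the robot and the mill. May be absent (there are 2 or 3).
- bottle: Glass bottle, 72 mm wide, 130 mm tall, a bystander on the bench; origin at the centre of its underside.
- flask: Amber conical flask, 84 mm wide, 113 mm tall, a bystander on the bench; origin at the centre of its underside.
- mortar: White mortar bowl, 100 mm wide, 60 mm tall, a bystander on the bench; origin at the centre of its underside.
Mind the look-alikes: they are no part of the job. Leave any yellow look-alike of the scoop alone.

How it is judged (in metres and radians):
On the way, in this order (a step that is already met when the one before it is completed fails the run):
1. the lock pin is home in the lock hole, released (horizontal distance between pin and lock_hole below 0.005 m and z of pin in the frame of lock_hole below -0.04 m and angle between pin's own z axis and vertical below 0.12 rad and contact force between pin and the fingers below 0.2 N), for 0.2 s.
2. every ball is in the jar (horizontal distance between each of ball0, ball1, ball2, ball3, ball4, ball5, ball6, ball7 and jar_rim below 0.06 m and z of each of ball0, ball1, ball2, ball3, ball4, ball5, ball6, ball7 in the frame of jar_rim below -0.005 m), for 0.2 s.
3. the scoop is set back upright on its mat and released (horizontal distance between scoop_grip and mat below 0.06 m and y of scoop in the frame of mat between -0.045 and 0.045 m and angle between scoop's own z axis and vertical below 0.15 rad and height (world z) of scoop below 0.012 m and linear speed of scoop below 0.02 m/s and contact force between scoop and the fingers below 0.2 N), for 0.2 s.
At the end, for the whole second after the job is handed in: Pin home in the lock hole. Every ball in the jar, below the rim. Scoop upright on its mat, released, grip point within 60 mm of the mat's centre, lip within 45 mm of its long midline. All discs flat (0.08 rad), at rest, stacked on the plate within 10 mm of its centre, larger below smaller (all of step 1 and all of step 2 and all of step 3 and horizontal distance between each of weight_large, weight_medium, weight_small and plate_top below 0.01 m and angle between the z axis of each of weight_large, weight_medium, weight_small and the z axis of plate_top, either way round below 0.08 rad and linear speed of each of weight_large, weight_medium, weight_small below 0.02 m/s and z of weight_large in the frame of plate_top between 0.003 and 0.013 m and z of weight_medium in the frame of plate_top between 0.003 and 0.029 m and z of weight_small in the frame of plate_top between 0.019 and 0.045 m and z of weight_small in the frame of plate_top above 0.003 m); the robot touches nothing.
It fails at once if the gripper's fingers touch a ball (contact force between any of ball0, ball1, ball2, ball3, ball4, ball5, ball6, ball7 and the fingers above 0.5 N).
It fails at once if the bottle, flask or mortar is moved more than 30 mm (distance of any of bottle, flask, mortar from where it was at the start of the episode above 0.03 m).
Of ball0, ball1, ball2, ball3, ball4, ball5, ball6, ball7 only 5 to 8 are there at a start; the rules pass over those that are not, and their reading is None.
Of weight_large, weight_medium, weight_small only 2 to 3 are there at a start; the rules pass over those that are not, and their reading is None.
At some moment in a run one of weight_large, weight_medium, weight_small may be knocked a few centimetres aside while the robot is not near it.
It also fails if it takes over 210 s, if anything falls off the work surface, if the arm or the gripper's body presses on something with over 40 N, if the wrist force passes 120 N, or if a joint passes its speed limit or range.

ROBOT

A 6-joint arm with a two-finger parallel gripper is mounted at the origin on the work surface. World frame = base frame: x ahead of the robot, y to its left, z up, the work surface at z = 0. Lengths are in mm, angles in rad, forces in N, time in s.
With the tool pointing down it reaches from about 150 to 775 mm from the base axis. Payload 6.1 kg.
Tool frame: the origin (TCP) lies at the very end of the fingers, on their centre line; the grasp point (between the pads) lies 19 mm behind it; z points along the fingers, x is the direction in which the jaws open and shut, and the axes are right-handed (so a half turn about z gives the same grasp; the last joint's range is limited). The gripper opens to 85 mm and grips with 20 to 120 N. Pads are 22 mm wide; open, the fingers measure 114 mm over their backs; the gripper's body (76 mm by 85 mm) begins 54 mm behind the grasp point. The pads swing forward as they close: fully open they stand 13 mm farther back than shut.
Start: joints at [-1.301, 0.126, -0.04, 1.405, 0, 1.571], TCP at [139.927, -505.993, 231.295] pointing down, gripper open.
Joint ranges: [-2.72, 2.72], [-0.95, 1.95], [-1.27, 1.35], [-1.78, 2.02], [-1.46, 1.47], [-3.14, 3.14]. Speed limits (rad/s): [2.39, 2.39, 3.01, 3.14, 3.14, 3.14].

INTERFACE

Orientations are given as a rotation vector (axis times angle).
In Python, from rig import ctrl gives the robot as it stands.
- The arm moves only by the tool step_arm, never from a script. Its argument "moves" is one flat list of numbers, 7 for each row, row after row: the turn, a rotation vector about the world's x, y, z in rad, then the shift along the world's x, y, z in mm, then the closure, from 0 (fully open) to 1 (shut). A call has 1 to 12 rows; each row shifts and turns the commanded pose from where the row before left it; what a row does not reach is not made up. A row lasts 1/8 s, in which the tool goes at most 62.5 mm and 10.7 degrees, less where a joint would pass 70% of its speed; a pose out of reach is approached as far as the arm can. A call with a gripper value outside its range is refused whole. The fingers move at their own pace and stop on an object; "newtons" is the grip in N (left out, the last holds). Time passes only in rows, so rows that do not move let the fingers close. It gives the time, the measured TCP pose, the force and the opening at its end, in the units of the state.
- ctrl.observe(): the state, without advancing time (a new reading comes with each control period).
- ctrl.snapshot(name): name is "side" or "top"; returns a dict with "color" (420x560x3 uint8, blue, green, red), "camera_matrix" (3x3 intrinsics, pixels), "xyz" and "attitude" of the camera in the world. Camera axes: x right, y down, z forward; pixel columns grow to the right and rows downward; lengths in mm; the calibration is good to about 2 mm. A picture is of the moment at which its call begins. There is no depth.
- ctrl.sign_off(): hands the job in, once; it reports no verdict.
The state is a dict: "t": time; "qpos": joint angles; "joint_velocities": joint speeds; "joint_torque": joint torques, N m; "ee_pos": TCP position; "orientation": TCP orientation; "force": force on the tool from outside, world axes, zero at the start; "wrist_torque": the same for the moment, N m; "opening": finger opening in mm.
Only numpy, scipy, OpenCV 4.12 (cv2) and the standard library are available. Lean on these libraries where they do the work, as an engineer would, in place of code of your own. Each camera call takes 0.05 s, during which the arm holds its last target.

## Working session

There is one attempt and no reset: what is moved stays moved. The work goes in short steps, Python scripts to look and compute and a tool call to move; the robot and the scene stay as the last step left them, time stands still between calls to the robot, and variables do not carry over. Pictures are saved under pics/ and viewed, and the job is handed in when it is done.

Besides the shell and the picture viewer there is one more tool, called after ">>>" as name(argument=value, ...) on one line, values as JSON. step_arm: Moves the arm, as the interface text tells. Its arguments: {"type":"object","properties":{"moves":{"type":"array"},"newtons":{"type":"number"}},"required":["moves"]}

```bash
ls; mkdir -p pics; cat > h.py <<'E'
import numpy as np, cv2
from rig import ctrl
from scipy.spatial.transform import Rotation as R
np.set_printoptions(precision=2,suppress=True)
def snap(name,fn=None):
    s=ctrl.snapshot(name)
    if fn: cv2.imwrite('pics/'+fn,s['color'])
    return s
def rot(s):
    a=np.array(s['attitude'],float)
    return a if a.shape==(3,3) else R.from_rotvec(a).as_matrix()
def ray(s,u,v):
    d=np.linalg.inv(np.array(s['camera_matrix']))@np.array([u,v,1.0])
    return np.array(s['xyz'],float),rot(s)@d
def onz(s,u,v,z):
    o,d=ray(s,u,v); return o+d*(z-o[2])/d[2]
def proj(s,p):
    q=np.array(s['camera_matrix'])@(rot(s).T@(np.array(p,float)-np.array(s['xyz']))); return q[:2]/q[2]
E
python3 - <<'E'
from h import *
import pickle
o=ctrl.observe(); print(o)
for n in('side','top'):
    s=snap(n,n+'0.png'); print(n,s['camera_matrix'],s['xyz'],s['attitude'],rot(s)); pickle.dump(s,open(n+'0.pkl','wb'))
E
```

```text
pics
{'t': 0.0, 'qpos': array([-1.3 ,  0.13, -0.04,  1.41,  0.  ,  1.57]), 'joint_velocities': array([ 0., -0., -0.,  0., -0., -0.]), 'joint_torque': array([  0.  , -43.59,  35.29,   0.02,   0.  ,  -0.  ]), 'ee_pos': array([ 139.83, -505.61,  230.5 ]), 'orientation': array([-2.5,  1.9,  0. ]), 'force': array([ 0.11,  1.04, -0.64]), 'wrist_torque': array([ 0.01, -0.02, -0.01]), 'opening': 85.35104986648925}
side [[382.38   0.   273.13]
 [  0.   382.38 212.39]
 [  0.     0.     1.  ]] [ 363.49 -808.87  801.16] [-2.29  0.16 -0.06] [[ 0.99 -0.1   0.09]
 [-0.13 -0.66  0.74]
 [-0.01 -0.75 -0.66]]
top [[509.52   0.   287.  ]
 [  0.   509.52 204.07]
 [  0.     0.     1.  ]] [ 178.48  -34.23 1334.44] [-2.13  2.06 -0.24] [[ 0.03 -0.97  0.23]
 [-1.   -0.03  0.01]
 [ 0.   -0.23 -0.97]]
```

View pics/side0.png

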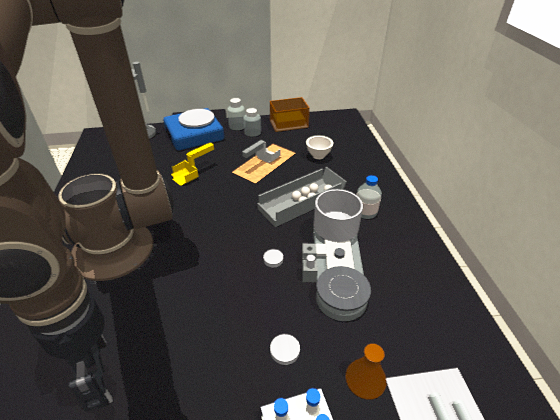

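View pics/top0.png

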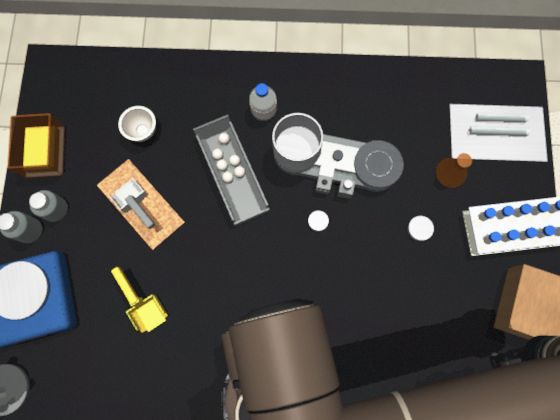

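```bash
python3 - <<'E'
from h import *
import pickle
s=pickle.load(open('top0.pkl','rb'));c=s['color']
cv2.imwrite('pics/t_a.png',cv2.resize(c[90:260,80:280],None,fx=4,fy=4,interpolation=cv2.INTER_CUBIC)[:600])
cv2.imwrite('pics/t_b.png',cv2.resize(c[100:250,250:450],None,fx=4,fy=4,interpolation=cv2.INTER_CUBIC))
s=pickle.load(open('side0.pkl','rb'));c=s['color']
cv2.imwrite('pics/s_a.png',cv2.resize(c[130:280,220:420],None,fx=4,fy=4,interpolation=cv2.INTER_CUBIC))
cv2.imwrite('pics/s_b.png',cv2.resize(c[220:370,220:420],None,fx=4,fy=4,interpolation=cv2.INTER_CUBIC))
E
```

```text
(no output)
```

View pics/t_a.png

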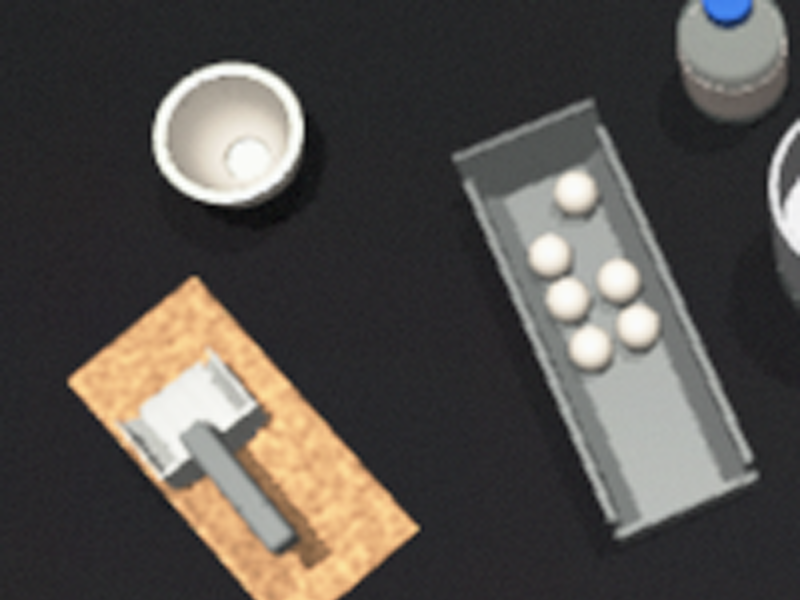

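View pics/t_b.png

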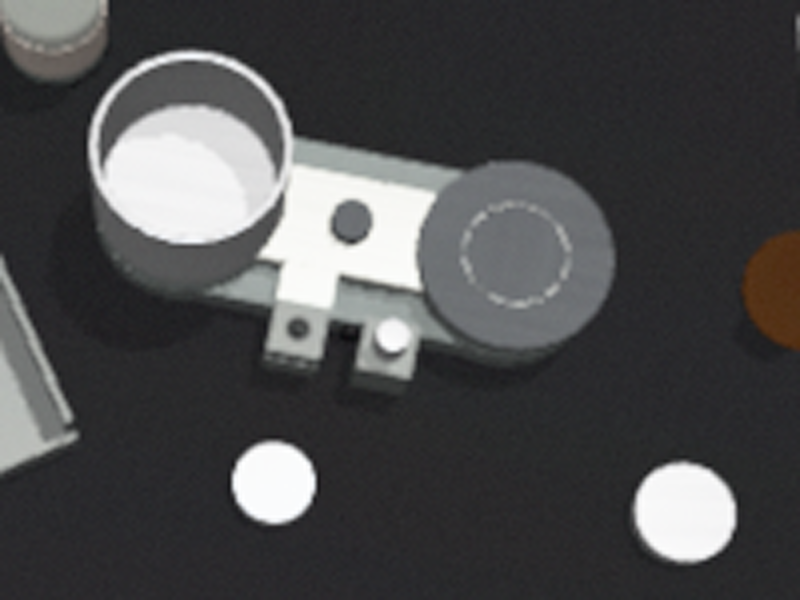

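View pics/s_a.png

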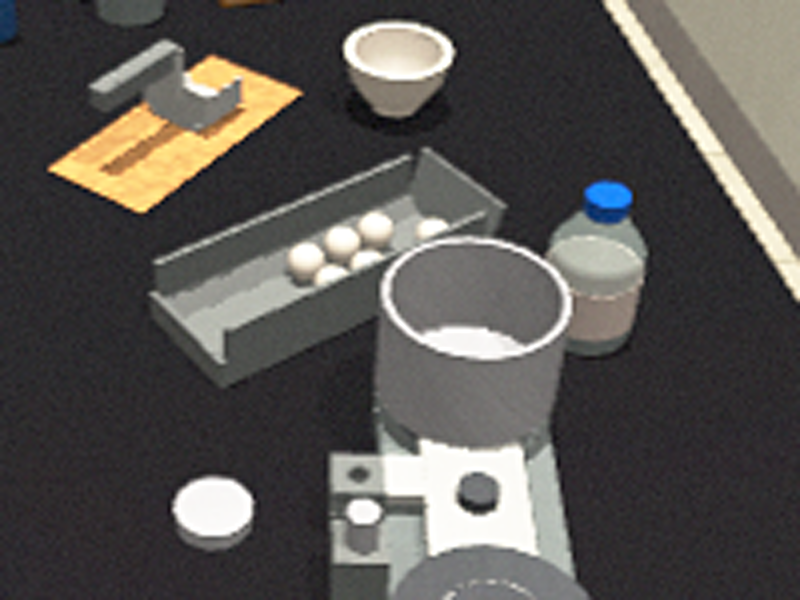

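View pics/s_b.png

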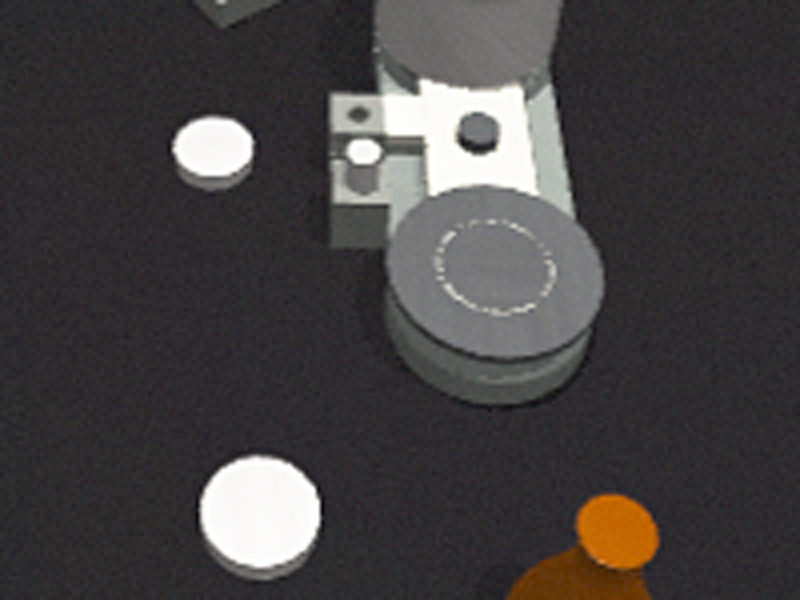

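```bash
cat >> h.py <<'E'
def tri(sa,a,sb,b):
    o1,d1=ray(sa,*a);o2,d2=ray(sb,*b)
    d1=d1/np.linalg.norm(d1);d2=d2/np.linalg.norm(d2)
    A=np.stack([d1,-d2],1);t=np.linalg.lstsq(A,o2-o1,rcond=None)[0]
    p,q=o1+t[0]*d1,o2+t[1]*d2
    return (p+q)/2,np.linalg.norm(p-q)
E
python3 - <<'E'
from h import *
import pickle
T=pickle.load(open('top0.pkl','rb'));S=pickle.load(open('side0.pkl','rb'))
ct=lambda X,Y,x0,y0:((X+.5)/4-.5+x0,(Y+.5)/4-.5+y0)
tb=lambda X,Y:ct(X,Y,250,100); ta=lambda X,Y:ct(X,Y,80,90)
sa=lambda X,Y:ct(X,Y,220,130); sb=lambda X,Y:ct(X,Y,220,220)
def both(n,a,b,z): print(n,tri(T,a,S,b),'| top@z',onz(T,*a,z)[:2],'side@z',onz(S,*b,z)[:2])
both('pinhead',tb(392,336),sb(363,151),76)
both('hole',tb(299,327),sb(359,114),46)
both('plate',tb(516,254),sb(496,267),53)
both('hub',tb(352,221),sb(478,131),50)
# discs
for n,s,bx in(('T',T,(300,200,450,250)),('S',S,(250,240,310,380))):
    g=s['color'].min(2); m=np.zeros_like(g);m[bx[1]:bx[3],bx[0]:bx[2]]=(g[bx[1]:bx[3],bx[0]:bx[2]]>190)*255
    cs,_=cv2.findContours(m,cv2.RETR_EXTERNAL,cv2.CHAIN_APPROX_NONE)
    for c in cs:
        if cv2.contourArea(c)<80:continue
        w=np.array([onz(s,*p[0],16)[:2] for p in c],np.float32); (cx,cy),r=cv2.minEnclosingCircle(w); e=cv2.fitEllipse(w)
        print(n,'disc',e[0],e[1],cx,cy,2*r,cv2.contourArea(w))
# jar rim points
for n,s,pts in(('T',T,[tb(90,150),tb(190,52),tb(293,150),tb(190,243)]),('S',S,[sa(380,300),sa(475,238),sa(571,300),sa(475,362)])):
    w=np.array([onz(s,*p,130)[:2] for p in pts]);print(n,w.tolist(),w.mean(0))
# mat corners
print('mat top',[onz(T,*ta(*p),3)[:2] for p in((68,380),(195,277),(420,527))], onz(T,182,246,3),'side',[onz(S,*sa(*p),3)[:2] for p in((50,168),(140,212),(302,93),(210,55))])
# bin
print('bin near inner floor',[onz(T,*ta(*p),h)[:2] for p,h in(((617,537),20),((757,477),20),((453,157),50),((593,101),50))])
print('bin side',[onz(S,*sa(*p),h)[:2] for p,h in(((152,296),20),((224,385),0),((504,206),50),((425,149),50),((157,262),50))])
print('scoop handle end top',[onz(T,*ta(*p),88)[:2] for p in((272,552),(298,535),(188,430),(213,425))])
E
```

```text
pinhead (array([ 536.54, -178.42,   75.7 ]), np.float64(1.2592650674540338)) | top@z [ 535.8 -178.4] side@z [ 537.11 -178.51]
hole (array([ 548.1 , -120.67,   47.26]), np.float64(0.17707842507269703)) | top@z [ 548.37 -120.75] side@z [ 548.5  -119.49]
plate (array([ 601.82, -262.25,   53.58]), np.float64(1.5421940214005052)) | top@z [ 601.2  -262.31] side@z [ 602.81 -261.63]
hub (array([ 620.11, -153.9 ,   54.93]), np.float64(0.7656116563573446)) | top@z [ 621.41 -154.35] side@z [ 622.21 -149.47]
T disc (439.506591796875, -378.5430603027344) (62.32243728637695, 62.885196685791016) 439.199951171875 -378.740234375 64.874267578125 3065.292632962577
T disc (449.8998107910156, -107.91442108154297) (50.619258880615234, 51.51858901977539) 449.6446228027344 -107.82170104980469 53.29813766479492 2032.7010398379061
S disc (440.2182312011719, -378.2728576660156) (63.00912094116211, 64.02654266357422) 440.1522521972656 -378.2528076171875 65.58731842041016 3156.881937429309
S disc (450.9043273925781, -107.9441146850586) (49.57004928588867, 51.82537841796875) 450.50958251953125 -107.39742279052734
[... 295 characters left out ...]
8358303], [702.4515732288072, -59.16009994304727], [622.2621681117257, -109.95812962581488]] [638.94 -48.29]
mat top [array([530.48, 492.94]), array([606.44, 414.73]), array([437.32, 246.53])] [371.1  248.13   3.  ] side [array([361.63, 327.29]), array([435.16, 250.27]), array([606.96, 415.08]), array([529.17, 496.53])]
bin near inner floor [array([431.74, 113.13]), array([475.25,  22.95]), array([681.53, 234.82]), array([724.99, 143.38])]
bin side [array([432.18, 116.55]), array([477.19,  27.84]), array([725.35, 152.4 ]), array([681.  , 240.96]), array([437.71, 121.46])]
scoop handle end top [array([401.85, 319.27]), array([413.13, 304.13]), array([478.01, 379.77]), array([481.79, 364.36])]
```

>>> step_arm(moves=[0, 0, 0.041, 40, 33, -6, 0.5, 0, 0, 0.041, 40, 33, -6, 0.5, 0, 0, 0.041, 40, 33, -6, 0.5, 0, 0, 0.041, 40, 33, -6, 0.5, 0, 0, 0.041, 40, 33, -6, 0.5, 0, 0, 0.041, 40, 33, -6, 0.5, 0, 0, 0.041, 40, 33, -6, 0.5, 0, 0, 0.041, 40, 33, -6, 0.5, 0, 0, 0.041, 40, 33, -6, 0.5, 0, 0, 0.041, 37, 30, -6, 0.5, 0, 0, 0, 0, 0, 0, 0.5], newtons=40)

```text
t: 1.48
ee_pos: [538.3, -176.8, 169.7]
orientation: [-2.838, 1.348, 0.003]
force: [0.4, 0.2, -0.6]
opening: 42.8
```

```bash
python3 - <<'E'
from h import *
o=ctrl.observe();print(o['t'],o['ee_pos'],o['qpos'],R.from_rotvec(o['orientation']).as_matrix(),o['opening'],o['force'])
s=snap('top','t1.png');snap('side','s1.png')
E
```

```text
1.475 [ 538.33 -176.79  169.75] [-0.32  0.21 -0.07  1.29  0.    2.14] [[ 0.63 -0.78 -0.  ]
 [-0.78 -0.63  0.  ]
 [-0.    0.   -1.  ]] 42.827585623415295 [ 0.44  0.19 -0.58]
```

View pics/t1.png

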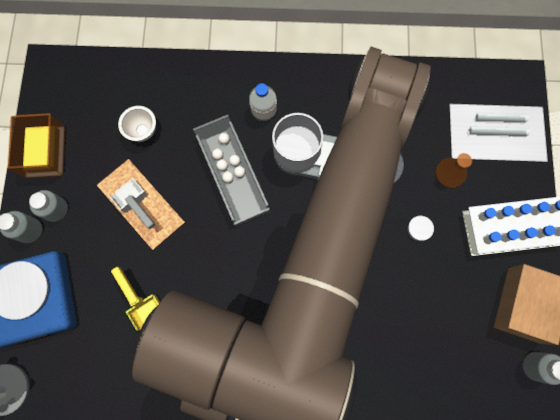

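View pics/s1.png

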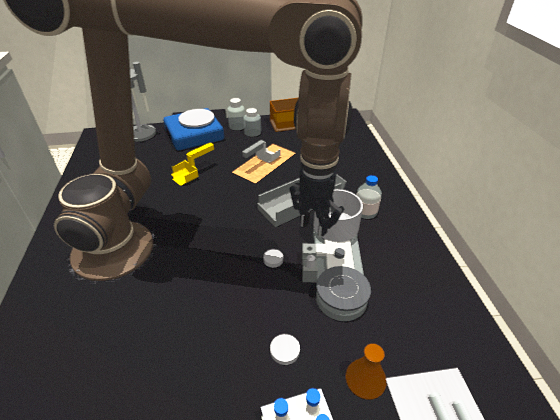

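>>> step_arm(moves=[0, 0, 0, -1.8, -1.7, -40, 0.5, 0, 0, 0, 0, 0, -40, 0.5, 0, 0, 0, 0, 0, -20, 0.5, 0, 0, 0, 0, 0, -13, 0.5, 0, 0, 0, 0, 0, 0, 0.5])

```text
t: 2.2
ee_pos: [534.2, -181.2, 58.0]
orientation: [2.834, -1.356, -0.002]
force: [-0.1, -0.8, 0.9]
opening: 42.6
```

```bash
python3 - <<'E'
from h import *
o=ctrl.observe();print(o['t'],o['ee_pos'],o['opening'],o['force'])
s=snap('side','s2.png');cv2.imwrite('pics/s2c.png',cv2.resize(s['color'][170:320,240:440],None,fx=4,fy=4,interpolation=cv2.INTER_CUBIC))
E
```

```text
2.2 [ 534.22 -181.24   57.99] 42.58223986769751 [-0.12 -0.78  0.88]
```

View pics/s2c.png

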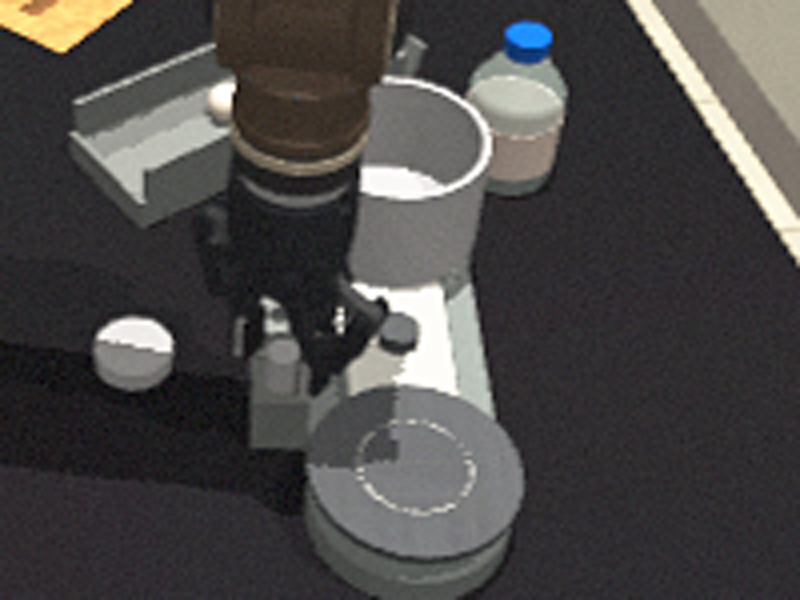

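>>> step_arm(moves=[0, 0, 0, 2, 2.3, 0, 0.5, 0, 0, 0, 0, 0, 0, 0.5, 0, 0, 0, 0, 0, 0, 0.5])

```text
t: 2.62
ee_pos: [537.4, -178.4, 58.8]
orientation: [-2.835, 1.353, -0.001]
force: [-1.4, 0.3, -0.1]
opening: 42.5
```

>>> step_arm(moves=[0, 0, 0, 0, 0, 0, 1, 0, 0, 0, 0, 0, 0, 1, 0, 0, 0, 0, 0, 0, 1, 0, 0, 0, 0, 0, 0, 1, 0, 0, 0, 0, 0, 0, 1])

```text
t: 3.25
ee_pos: [537.2, -178.3, 58.5]
orientation: [-2.835, 1.354, -0.0]
force: [-1.3, 1.4, 3.6]
opening: 20.4
```

```bash
python3 - <<'E'
from h import *
o=ctrl.observe();print(o['t'],o['ee_pos'],o['opening'],o['force'],o['wrist_torque'])
E
```

```text
3.25 [ 537.23 -178.34   58.55] 20.407354283874582 [-1.29  1.39  3.6 ] [0.2  0.22 0.05]
```

>>> step_arm(moves=[0, 0, 0, 0, 0, 10, 1, 0, 0, 0, 0, 0, 20, 1, 0, 0, 0, 0, 0, 25, 1, 0, 0, 0, 0, 0, 10, 1, 0, 0, 0, 0, 0, 0, 1, 0, 0, 0, 0, 0, 0, 1], newtons=60)

```text
t: 4.0
ee_pos: [536.6, -178.3, 122.3]
orientation: [2.835, -1.354, -0.002]
force: [-0.3, -0.8, -1.2]
opening: 19.7
```

```bash
python3 - <<'E'
from h import *
o=ctrl.observe();print(o['t'],o['ee_pos'],o['opening'],o['force'],o['wrist_torque'])
s=snap('side','s3.png');cv2.imwrite('pics/s3c.png',cv2.resize(s['color'][170:320,240:440],None,fx=4,fy=4,interpolation=cv2.INTER_CUBIC))
E
```

```text
4.0 [ 536.62 -178.27  122.28] 19.684385834623484 [-0.29 -0.83 -1.25] [ 0.03 -0.02  0.06]
```

View pics/s3c.png

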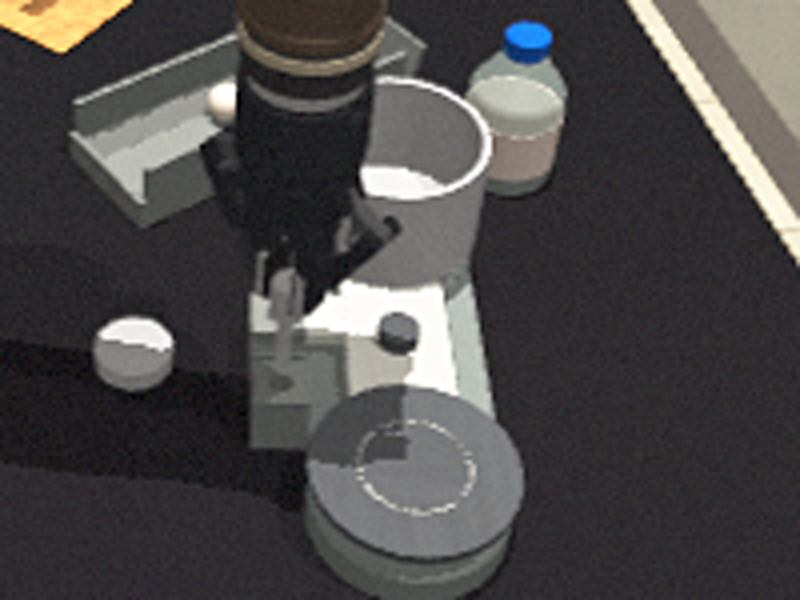

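>>> step_arm(moves=[0, 0, 0, 2.6, 14.7, 0, 1, 0, 0, 0, 3, 15, 0, 1, 0, 0, 0, 3, 15, 0, 1, 0, 0, 0, 2, 14, 0, 1, 0, 0, 0, 0, 0, 0, 1, 0, 0, 0, 0, 0, 0, 1])

```text
t: 4.8
ee_pos: [547.8, -119.6, 123.4]
orientation: [2.835, -1.353, 0.0]
force: [-0.1, 0.3, -0.7]
opening: 19.6
```

```bash
python3 - <<'E'
from h import *
o=ctrl.observe();print(o['t'],o['ee_pos'],o['opening'],o['force'],o['wrist_torque'])
s=snap('side','s4.png');cv2.imwrite('pics/s4c.png',cv2.resize(s['color'][200:300,260:360],None,fx=6,fy=6,interpolation=cv2.INTER_CUBIC))
s2=snap('side');
E
```

```text
4.8 [ 547.77 -119.64  123.36] 19.600884776969036 [-0.13  0.3  -0.7 ] [ 0.03  0.03 -0.01]
```

View pics/s4c.png

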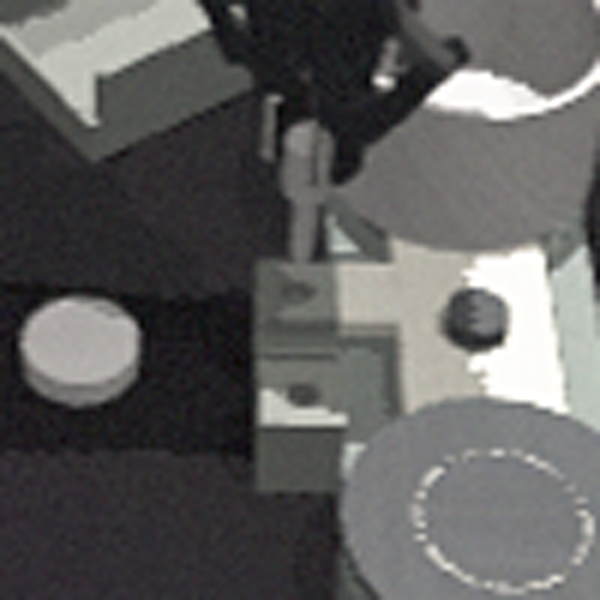

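```bash
python3 - <<'E'
from h import *
import pickle
S=pickle.load(open('side0.pkl','rb'))
f=lambda X,Y:((X+.5)/6-.5+260,(Y+.5)/6-.5+200)
a=onz(S,*f(298,292),46);b=onz(S,*f(303,394),46);print(a,b,a-b,np.linalg.norm(a-b))
for z in(66,67,68):print(z,onz(S,*f(303,262),z))
print(proj(S,[547.8,-119.6,66]),f(303,262))
E
```

```text
[ 548.07 -119.89   46.  ] [ 537.97 -178.83   46.  ] [10.1  58.93  0.  ] 59.79319657857529
66 [ 549.08 -120.67   66.  ]
67 [ 548.83 -121.61   67.  ]
68 [ 548.57 -122.54   68.  ]
[309.53 243.01] (310.0833333333333, 243.25)
```

>>> step_arm(moves=[0, 0, 0, -0.5, 0, -15, 1, 0, 0, 0, 0, 0, -10, 1, 0, 0, 0, 0, 0, -10, 1, 0, 0, 0, 0, 0, 0, 1])

```text
t: 5.4
ee_pos: [546.4, -119.6, 86.9]
orientation: [2.834, -1.354, -0.003]
force: [-0.1, -0.1, -0.5]
opening: 19.7
```

>>> step_arm(moves=[0, 0, 0, 0.5, 0, -8, 1, 0, 0, 0, 0, 0, -8, 1, 0, 0, 0, 0, 0, -6, 1, 0, 0, 0, 0, 0, 0, 1])

```text
t: 5.9
ee_pos: [547.3, -119.6, 65.6]
orientation: [2.835, -1.354, -0.002]
force: [-0.8, 0.0, -0.5]
opening: 19.3
```

>>> step_arm(moves=[0, 0, 0, 0, 0, -4, 1, 0, 0, 0, 0, 0, -3, 1, 0, 0, 0, 0, 0, -1, 1, 0, 0, 0, 0, 0, 0, 1])

```text
t: 6.4
ee_pos: [547.8, -119.7, 58.7]
orientation: [-2.835, 1.354, -0.001]
force: [-1.9, 0.8, 2.5]
opening: 19.3
```

Touching the lug. Release and rise.

>>> step_arm(moves=[0, 0, 0, 0, 0, -0.5, 1, 0, 0, 0, 0, 0, 0, 0.5, 0, 0, 0, 0, 0, 0, 0.5, 0, 0, 0, 0, 0, 0, 0.5, 0, 0, 0, 0, 0, 20, 0.5, 0, 0, 0, 0, 0, 50, 0.5, 0, 0, 0, 0, 0, 50, 0.5, 0, 0, 0, 0, 0, 50, 0.5])

```text
t: 7.4
ee_pos: [547.6, -119.7, 229.3]
orientation: [-2.835, 1.354, -0.0]
force: [1.2, -0.4, -0.8]
opening: 42.6
```

```bash
python3 - <<'E'
from h import *
o=ctrl.observe();print(o['t'],o['ee_pos'],o['opening'],o['force'],o['wrist_torque'])
s=snap('side','s5.png');cv2.imwrite('pics/s5c.png',cv2.resize(s['color'][200:300,260:360],None,fx=6,fy=6,interpolation=cv2.INTER_CUBIC))
E
```

```text
7.4 [ 547.57 -119.66  229.31] 42.57334777941187 [ 1.22 -0.35 -0.77] [ 0.02 -0.1   0.02]
```

View pics/s5c.png

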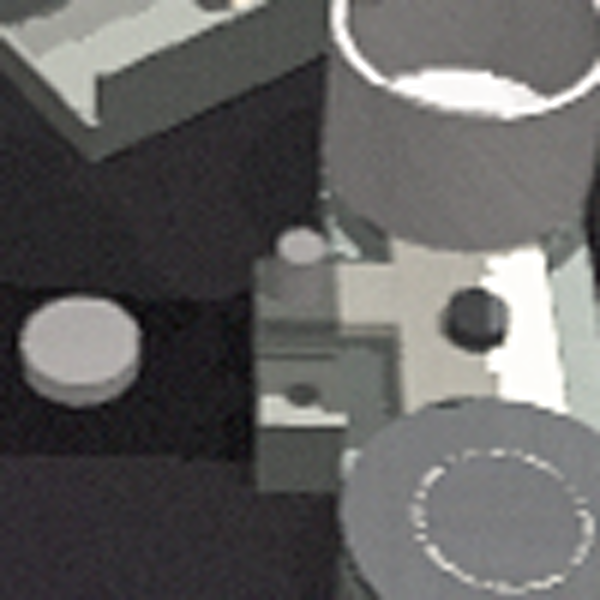

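```bash
python3 - <<'E'
from h import *
import pickle
S=pickle.load(open('side0.pkl','rb'));T=pickle.load(open('top0.pkl','rb'))
print(proj(S,[548,-120,76]))
cv2.imwrite('pics/sc_t.png',cv2.resize(T['color'][155:255,90:190],None,fx=6,fy=6,interpolation=cv2.INTER_CUBIC))
cv2.imwrite('pics/sc_s.png',cv2.resize(S['color'][130:190,225:305],None,fx=9,fy=9,interpolation=cv2.INTER_CUBIC))
E
```

```text
[309.84 240.48]
```

View pics/sc_t.png

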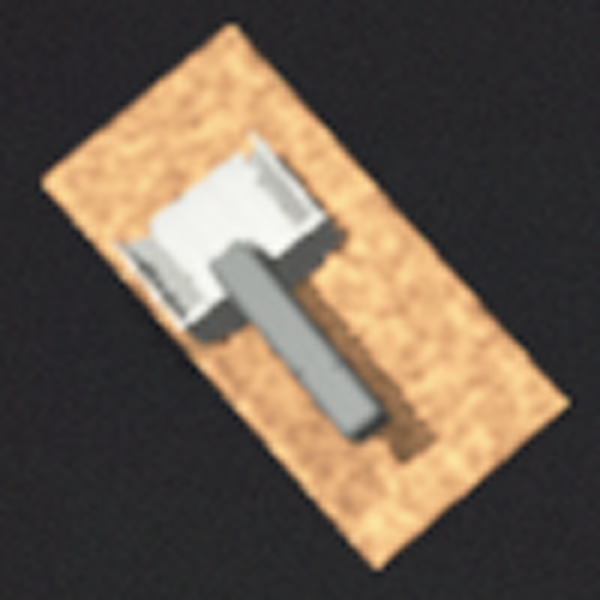

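View pics/sc_s.png

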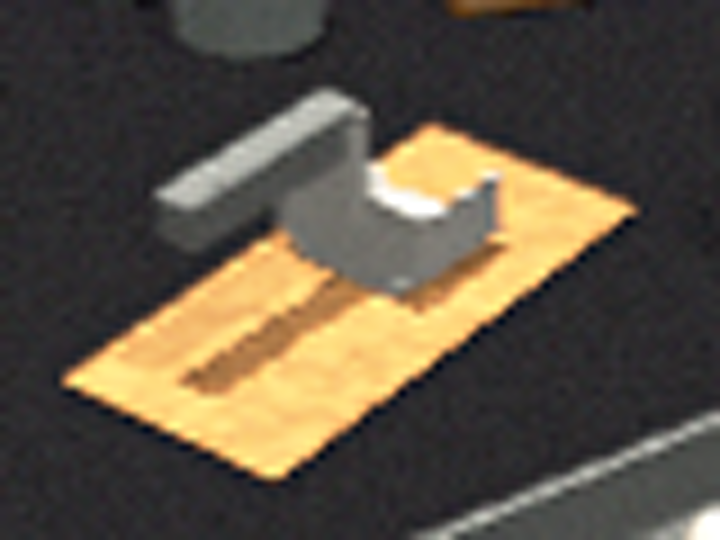

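```bash
python3 - <<'E'
from h import *
import pickle
S=pickle.load(open('side0.pkl','rb'));T=pickle.load(open('top0.pkl','rb'))
t=lambda X,Y:((X+.5)/6-.5+90,(Y+.5)/6-.5+155)
s=lambda X,Y:((X+.5)/9-.5+225,(Y+.5)/9-.5+130)
print('end',tri(T,t(363,424),S,s(170,201)))
Z=91
b=onz(T,*t(363,424),Z);f=onz(T,*t(242,267),Z);print('top line',b,f,np.degrees(np.arctan2(*(f-b)[[1,0]])))
b=onz(S,*s(170,201),Z);f=onz(S,*s(346,97),Z);print('side line',b,f,np.degrees(np.arctan2(*(f-b)[[1,0]])),np.linalg.norm(f-b))
# scoop upper rim corners z=3+41=44 sides, back corners 48
for n,p,z in(('Lfront',(117,240),44),('Lback',(185,330),44),('Rfront',(255,133),44),('Rback',(325,215),44)):print(n,onz(T,*t(*p),z)[:2])
print('mat T',[onz(T,*t(*p),3)[:2] for p in((43,183),(233,24),(569,402),(379,570))])
print('mat S',[onz(S,*s(*p),3)[:2] for p in((62,380),(275,481),(637,210),(433,122))])
E
```

```text
end (array([407.03, 312.85,  90.92]), np.float64(0.9410405014734057))
top line [407.49 312.9   91.  ] [472.52 369.96  91.  ] 41.272854681547685
side line [406.56 312.53  91.  ] [481.45 377.88  91.  ] 41.10780218081517 99.38946271914784
Lfront [493.85 440.92]
Lback [454.8  406.93]
Rfront [544.28 385.91]
Rback [508.18 351.5 ]
mat T [array([529.2 , 492.44]), array([607.28, 414.7 ]), array([436.73, 247.04]), array([359.  , 324.21])]
mat S [array([359.16, 326.7 ]), array([436.61, 247.89]), array([607.73, 414.87]), array([531.56, 498.18])]
```

```bash
python3 - <<'E'
from h import *
import pickle
S=pickle.load(open('side0.pkl','rb'));T=pickle.load(open('top0.pkl','rb'))
cv2.imwrite('pics/bn_t1.png',cv2.resize(T['color'][110:170,185:265],None,fx=9,fy=9,interpolation=cv2.INTER_CUBIC))
cv2.imwrite('pics/bn_t2.png',cv2.resize(T['color'][170:230,200:280],None,fx=9,fy=9,interpolation=cv2.INTER_CUBIC))
cv2.imwrite('pics/bn_s.png',cv2.resize(S['color'][160:230,253:353],None,fx=8,fy=8,interpolation=cv2.INTER_CUBIC))
E
```

```text
(no output)
```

View pics/bn_t1.png

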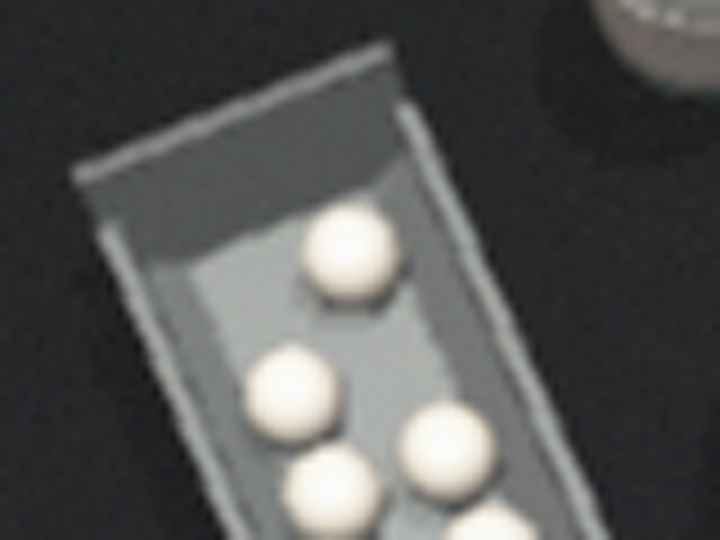

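View pics/bn_t2.png

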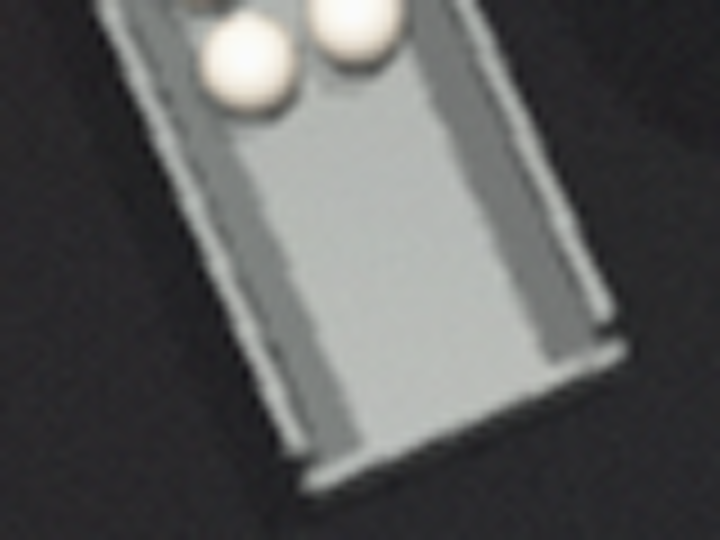

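View pics/bn_s.png

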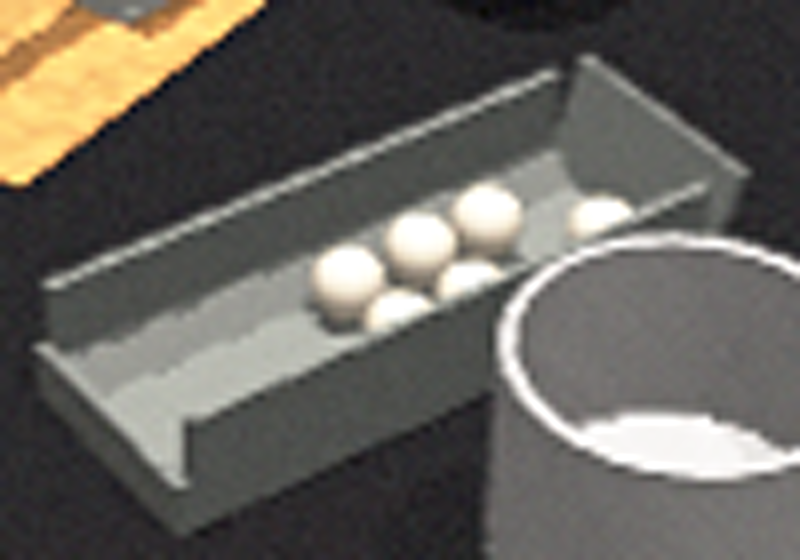

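```bash
python3 - <<'E'
from h import *
import pickle
S=pickle.load(open('side0.pkl','rb'));T=pickle.load(open('top0.pkl','rb'))
k=lambda sc,x0,y0:(lambda X,Y:((X+.5)/sc-.5+x0,(Y+.5)/sc-.5+y0))
t1=k(9,185,110);t2=k(9,200,170);s=k(8,253,160)
W=lambda C,p,z:onz(C,*p,z)[:2]
def line(n,a,b):
    d=b-a;print(n,a,b,'yaw',np.degrees(np.arctan2(d[1],d[0])),np.linalg.norm(d));return a,b
L=line('Lwall T',W(T,t2(295,450),50),W(T,t1(110,232),50))
Rr=line('Rwall T',W(T,t2(606,315),50),W(T,t1(408,108),50))
Lf=line('Lfloor T',W(T,t2(362,440),6),W(T,t1(190,270),6))
Rf=line('Rfloor T',W(T,t2(548,360),6),W(T,t2(418,60),6))
line('Lwall S',W(S,s(45,283),50),W(S,s(557,71),50))
line('Rwall S',W(S,s(188,424),50),W(S,s(705,185),50))
print('far top T',W(T,t1(78,172),50),W(T,t1(388,48),50),'S',W(S,s(585,57),50),W(S,s(748,176),50))
print('near top T',W(T,t2(308,485),20),W(T,t2(625,345),20),'S',W(S,s(38,348),20),W(S,s(183,488),20))
print('near foot S',W(S,s(183,532),0))
yaw=np.radians(25.8);u=np.array([np.cos(yaw),np.sin(yaw)]);n=np.array([-u[1],u[0]])
for nm,p in(('L',L),('R',Rr),('Lf',Lf),('Rf',Rf)):print(nm,[(q@u,q@n) for q in p])
# balls
for nm,C,bx in(('T',T,(185,110,280,230)),):
    m=(C['color'].astype(int).min(2)>180)&(C['color'][:,:,2].astype(int)>C['color'][:,:,0]+3);
    im=np.zeros(m.shape,np.uint8);im[bx[1]:bx[3],bx[0]:bx[2]]=m[bx[1]:bx[3],bx[0]:bx[2]]*255
    n_,lab,st,ce=cv2.connectedComponentsWithStats(im)
    for i in range(1,n_):
        if st[i,4]>20:
            p=onz(C,*ce[i],21)[:2];print('ball',ce[i],st[i,4],p,p@u,p@np.array([-u[1],u[0]]))
E
```

```text
Lwall T [437.13 114.38] [663.52 222.97] yaw 25.62406373206958 251.09118213833437
Rwall T [479.77  27.27] [705.91 136.78] yaw 25.840006884259157 251.26108161408533
Lfloor T [449.68  99.85] [668.62 206.32] yaw 25.932991054389383 243.46152602746437
Rfloor T [475.78  46.  ] [567.11  89.45] yaw 25.444896959736944 101.13578694243799
Lwall S [435.68 122.71] [666.42 233.76] yaw 25.702818101438748 256.0722318699937
Rwall S [479.36  32.18] [707.24 146.57] yaw 26.6558036113921 254.98015974591547
far top T [682.16 233.93] [724.93 143.94] S [680.63 242.15] [726.11 149.9 ]
near top T [432.89 113.45] [477.94  22.73] S [431.48 119.45] [477.03  30.04]
near foot S [476.51  27.1 ]
L [(np.float64(443.33673933526956), np.float64(-87.26937012307377)), (np.float64(694.4267377055652), np.float64(-88.04038635583085))]
R [(np.float64(443.81078301784976), np.float64(-184.2599121020361)), (np.float64(695.0718033800574), np.float64(-184.08446860027104))]
Lf [(np.float64(448.3102729980478), np.float64(-105.81505771455902)), (np.float64(691.7711431827307), np.float64(-105.24995193798955))]
Rf [(np.float64(448.37395088586374), np.float64(-165.66413689592864)), (np.float64(549.507795435819), np.float64(-166.290943893077))]
ball [223.02 137.08] 60 [671.86 156.71] 673.0925654939241 -151.32880097289294
ball [216.79 152.56] 66 [626.79 170.8 ] 638.6493720224319 -119.02873027016719
ball [233.73 158.73] 66 [610.82 123.83] 603.8272132243126 -154.35943368266
ball [221.43 163.83] 63 [595.25 156.17] 603.8897026836316 -118.46905853153439
ball [238.65 170.44] 63 [578.21 108.67] 567.8715957381773 -153.82109713298846
ball [227.05 175.62] 66 [562.66 138.99] 567.064908819237 -119.74907338170746
```

>>> step_arm(moves=[0, 0, 0.177, -5, 26.5, -4, 0.35, 0, 0, 0.177, -5, 26.5, -4, 0.35, 0, 0, 0.177, -5, 26.5, -4, 0.35, 0, 0, 0.177, -5, 26.5, -4, 0.35, 0, 0, 0.177, -5, 26.5, -4, 0.35, 0, 0, 0.177, -5, 26.5, -4, 0.35, 0, 0, 0.177, -5, 26.5, -4, 0.35, 0, 0, 0.177, -5, 26.5, -4, 0.35, 0, 0, 0.177, -5, 26.5, -4, 0.35, 0, 0, 0.177, -5, 26.5, -4, 0.35, 0, 0, 0.177, -5, 26.5, -4, 0.35, 0, 0, 0.177, -5, 26.5, -4, 0.35])

```text
t: 8.95
ee_pos: [487.5, 199.2, 179.4]
orientation: [-2.558, -1.824, 0.0]
force: [-0.2, 0.6, 0.4]
opening: 55.4
```

>>> step_arm(moves=[0, 0, 0.177, -5, 26.5, -4, 0.35, 0, 0, 0.177, -5, 26.5, -4, 0.35, 0, 0, 0.177, -5, 26.5, -4, 0.35, 0, 0, 0.177, -5, 26.5, -4, 0.35, 0, 0, 0.177, -5, 26.5, -4, 0.35, 0, 0, 0.177, -5, 26.5, -4, 0.35, 0, 0, 0, 0, 0, 0, 0.35, 0, 0, 0, 0, 0, 0, 0.35])

```text
t: 9.95
ee_pos: [457.7, 356.9, 155.6]
orientation: [1.293, 2.863, -0.001]
force: [0.4, 0.6, -1.2]
opening: 55.5
```

```bash
cat >> h.py <<'E'
def st():
    o=ctrl.observe();M=R.from_rotvec(o['orientation']).as_matrix()
    print('t',o['t'],'tcp',o['ee_pos'],'q',o['qpos'],'jawdir',np.degrees(np.arctan2(M[1,0],M[0,0])).round(2),'zax',M[:,2],'grasp',np.array(o['ee_pos'])-19*M[:,2],'open',round(o['opening'],1),'F',o['force'],'M',o['wrist_torque']);return o
def crop(n,fn,x0,y0,x1,y1,k):
    s=ctrl.snapshot(n);cv2.imwrite('pics/'+fn,cv2.resize(s['color'][y0:y1,x0:x1],None,fx=k,fy=k,interpolation=cv2.INTER_CUBIC));return s
E
python3 - <<'E'
from h import *
st(); crop('side','s6.png',200,100,340,200,5)
E
```

```text
t 9.95 tcp [457.67 356.86 155.57] q [ 0.66  0.24 -0.07  1.26 -0.   -0.06] jawdir 131.39 zax [-0. -0. -1.] grasp [457.68 356.87 174.57] open 55.5 F [ 0.35  0.55 -1.25] M [-0.03  0.    0.  ]
```

View pics/s6.png

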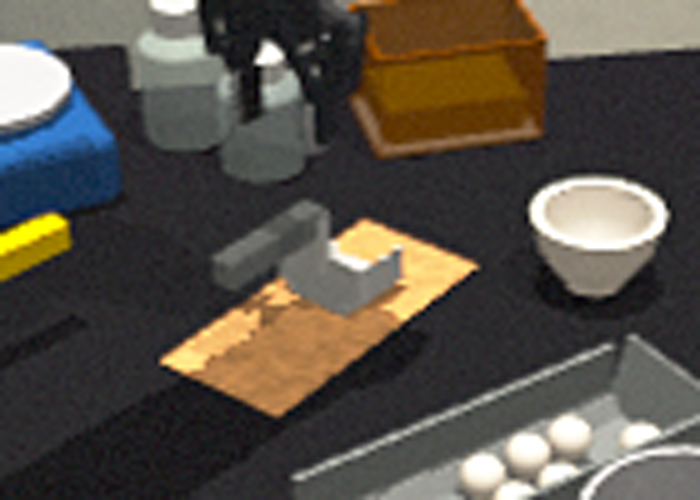

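>>> step_arm(moves=[0, 0, 0, 0, 0, -30, 0.35, 0, 0, 0, 0, 0, -30, 0.35, 0, 0, 0, 0, 0, -22, 0.35, 0, 0, 0, 0, 0, -13, 0.35, 0, 0, 0, 0, 0, 0, 0.35, 0, 0, 0, 0, 0, 0, 0.35])

```text
t: 10.75
ee_pos: [458.3, 357.5, 61.9]
orientation: [1.291, 2.863, 0.002]
force: [-0.1, -0.2, 0.2]
opening: 55.7
```

```bash
python3 - <<'E'
from h import *
st(); crop('side','s7.png',220,110,320,190,7)
E
```

```text
t 10.75 tcp [458.32 357.48  61.86] q [ 0.66  0.28 -0.22  1.06 -0.   -0.06] jawdir 131.46 zax [ 0.  0. -1.] grasp [458.3  357.46  80.86] open 55.7 F [-0.08 -0.17  0.24] M [-0.   -0.04 -0.05]
```

View pics/s7.png

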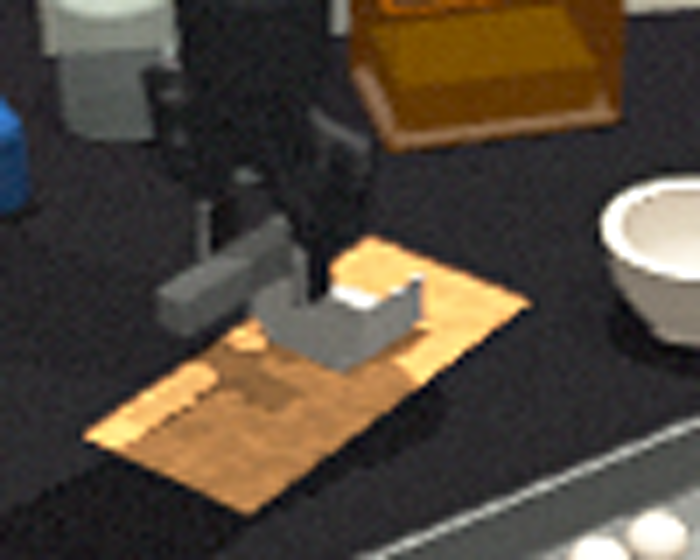

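>>> step_arm(moves=[0, 0, 0, -0.7, -0.3, -1.5, 0.35, 0, 0, 0, 0, 0, 0, 0.8, 0, 0, 0, 0, 0, 0, 1, 0, 0, 0, 0, 0, 0, 1, 0, 0, 0, 0, 0, 0, 1, 0, 0, 0, 0, 0, 0, 1], newtons=60)

```text
t: 11.55
ee_pos: [456.9, 357.2, 59.5]
orientation: [-1.29, -2.864, -0.0]
force: [-1.4, 1.4, 3.1]
opening: 19.2
```

>>> step_arm(moves=[0, 0, 0, 0, 0, 0, 1, 0, 0, 0, 0, 0, 0, 1, 0, 0, 0, 0, 0, 0, 1], newtons=110)

```text
t: 11.92
ee_pos: [456.9, 357.1, 59.5]
orientation: [-1.29, -2.864, -0.0]
force: [-3.9, -0.1, 5.1]
opening: 18.9
```

```bash
python3 - <<'E'
from h import *
st()
E
```

```text
t 11.925 tcp [456.88 357.14  59.52] q [ 0.66  0.28 -0.23  1.06  0.   -0.06] jawdir 131.51 zax [-0.  0. -1.] grasp [456.88 357.13  78.52] open 18.9 F [-3.91 -0.15  5.06] M [0.1  0.65 0.07]
```

>>> step_arm(moves=[0, 0, 0, 0, 0, 10, 1, 0, 0, 0, 0, 0, 25, 1, 0, 0, 0, 0, 0, 27, 1, 0, 0, 0, 0, 0, 0, 1])

```text
t: 12.42
ee_pos: [458.5, 357.7, 123.3]
orientation: [1.29, 2.862, 0.005]
force: [-0.3, 0.2, -1.4]
opening: 18.2
```

>>> step_arm(moves=[0, 0, -0.027, -1.3, -25, 0, 1, 0, 0, -0.027, -1.3, -30, 0, 1, 0, 0, -0.028, -1.4, -30, 0, 1, 0, 0, -0.028, -1.4, -30, 0, 1, 0, 0, -0.028, -1.4, -30, 0, 1, 0, 0, -0.028, -1.4, -30, 0, 1, 0, 0, -0.028, -1.3, -30, 0, 1, 0, 0, -0.027, -1.3, -30, 0, 1, 0, 0, -0.027, -1.3, -30, 0, 1, 0, 0, -0.027, -1.3, -28.5, 0, 1, 0, 0, 0, 0, 0, 0, 1, 0, 0, 0, 0, 0, 0, 1])

```text
t: 13.92
ee_pos: [443.4, 63.6, 120.5]
orientation: [-1.671, -2.66, 0.001]
force: [0.4, 0.1, -0.4]
opening: 18.3
```

```bash
python3 - <<'E'
from h import *
import pickle
st(); s=crop('side','s8.png',250,150,360,230,7);t=crop('top','t8.png',180,100,290,240,4)
pickle.dump((s,t),open('p8.pkl','wb'))
E
```

```text
t 13.925 tcp [443.35  63.59 120.52] q [ 0.14  0.01 -0.41  1.15  0.   -0.31] jawdir 115.73 zax [-0. -0. -1.] grasp [443.37  63.59 139.52] open 18.3 F [ 0.38  0.11 -0.42] M [ 0.01  0.06 -0.03]
```

View pics/s8.png

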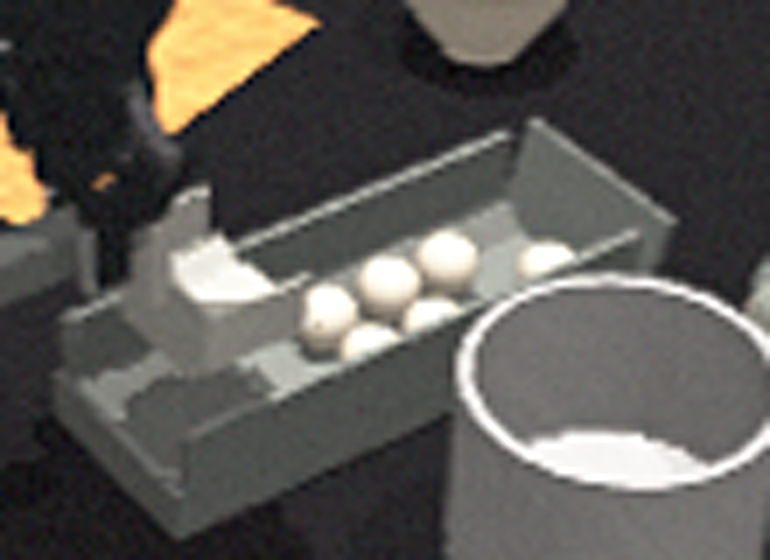

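View pics/t8.png

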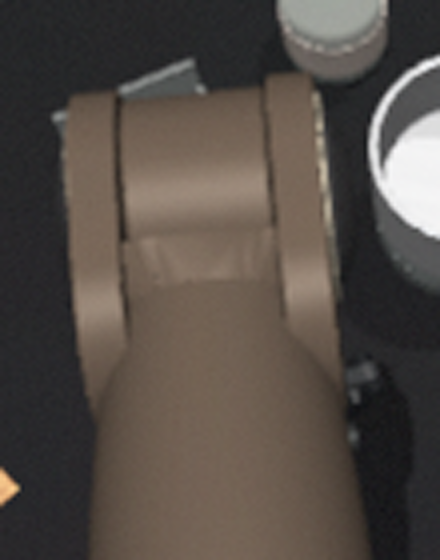

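```bash
python3 - <<'E'
from h import *
import pickle
S,_=pickle.load(open('p8.pkl','rb'))
yaw=np.radians(25.73);u=np.array([np.cos(yaw),np.sin(yaw),0]);n=np.array([-u[1],u[0],0]);k=np.array([0,0,1])
g=np.array([443.36,63.6,139.5])
def P(x,y,z): return g+(x+99)*u+y*n+(z-76)*k
def pc(p): q=proj(S,p);return ((q-[250,150])+.5)*7-.5
for nm,a in(('Rtopfront',(0,-38.5,41)),('Rtopback',(-67,-38.5,41)),('Ltopfront',(0,38.5,41)),('lipR',(0,-26,0)),('heelR',(-67,-26,0)),('Rmidfront',(0,-38.5,12.5)),('Rmidback',(-67,-38.5,12.5)),('backtopL',(-67,38.5,45))):
    print(nm,pc(P(*a)))
# bin predicted features
def B(x,y,z,uu=696,nn=-135.6): return (uu+x)*u+(nn+y)*n+z*k
for nm,a in(('Rwall in near',(-253,-45,50)),('Rwall in far',(0,-45,50)),('Lwall in near',(-253,45,50)),('Lwall in far',(0,45,50)),('nearL top out',(-258,50,20)),('nearR top out',(-258,-50,20)),('nearR foot',(-258,-50,0)),('farR top in',(16,-50,50)),('farL top in',(16,50,50))):
    print(nm,pc(B(*a)))
E
```

```text
Rtopfront [335.15 267.22]
Rtopback [204.12 323.09]
Ltopfront [232.04 178.61]
lipR [315.14 327.03]
heelR [187.65 382.63]
Rmidfront [332.98 319.63]
Rmidback [204.09 375.85]
backtopL [103.83 222.6 ]
Rwall in near [181.87 445.32]
Rwall in far [638.   241.37]
Lwall in near [ 69.27 333.8 ]
Lwall in far [514.42 147.7 ]
nearL top out [ 56.21 383.44]
nearR top out [179.01 508.48]
nearR foot [179.28 542.29]
farR top in [671.53 235.01]
farL top in [533.61 132.02]
```

>>> step_arm(moves=[0, 0, 0, -1.3, 2.7, 0, 1, 0, 0, 0, 0, 0, -10, 1, 0, 0, 0, 0, 0, -14, 1, 0, 0, 0, 0, 0, -12, 1, 0, 0, 0, 0, 0, 0, 1, 0, 0, 0, 0, 0, 0, 1])

```text
t: 14.78
ee_pos: [442.4, 66.2, 85.3]
orientation: [-1.671, -2.66, 0.0]
force: [0.1, 0.1, -1.4]
opening: 18.6
```

```bash
python3 - <<'E'
from h import *
import pickle
st(); s=crop('side','s9.png',250,150,360,230,7)
pickle.dump(s,open('p9.pkl','wb'))
E
```

```text
t 14.775 tcp [442.38  66.17  85.3 ] q [ 0.15  0.02 -0.47  1.07  0.   -0.3 ] jawdir 115.73 zax [-0. -0. -1.] grasp [442.38  66.17 104.3 ] open 18.6 F [ 0.08  0.07 -1.39] M [-0.02  0.13 -0.04]
```

View pics/s9.png

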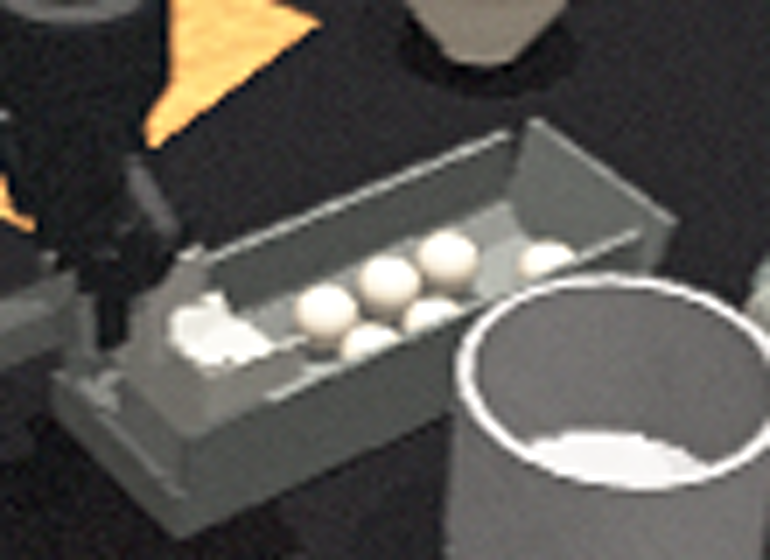

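>>> step_arm(moves=[0, 0, 0, -0.9, 1.8, 0, 1, 0, 0, 0, 0, 0, 0, 1, 0, 0, 0, 0, 0, 0, 1])

```text
t: 15.2
ee_pos: [441.5, 68.1, 85.5]
orientation: [1.671, 2.66, 0.0]
force: [-0.3, -0.3, -1.0]
opening: 18.3
```

>>> step_arm(moves=[0, 0, 0, -0.9, 1.8, 0, 1, 0, 0, 0, 0, 0, 0, 1, 0, 0, 0, 0, 0, 0, 1])

```text
t: 15.58
ee_pos: [440.6, 69.7, 85.4]
orientation: [1.671, 2.66, -0.0]
force: [-0.1, -1.0, -0.3]
opening: 18.5
```

>>> step_arm(moves=[0, 0, 0, -0.9, 1.8, 0, 1, 0, 0, 0, 0, 0, 0, 1, 0, 0, 0, 0, 0, 0, 1])

```text
t: 15.95
ee_pos: [440.2, 70.2, 85.6]
orientation: [1.671, 2.657, -0.003]
force: [2.1, -6.7, 0.3]
opening: 18.4
```

>>> step_arm(moves=[0, 0, 0, 2.2, -4.5, 0, 1, 0, 0, 0, 2.2, -4.5, 0, 1, 0, 0, 0, 0.4, -0.9, 0, 1, 0, 0, 0, 0, 0, 0, 1, 0, 0, 0, 0, 0, 0, 1])

```text
t: 16.58
ee_pos: [444.3, 61.8, 85.2]
orientation: [-1.671, -2.66, -0.0]
force: [-1.3, 0.2, -2.2]
opening: 18.5
```

>>> step_arm(moves=[0, 0, 0, 0.9, -1.8, 0, 1, 0, 0, 0, 0, 0, 0, 1, 0, 0, 0, 0, 0, 0, 1])

```text
t: 16.95
ee_pos: [445.3, 59.9, 85.3]
orientation: [-1.671, -2.66, -0.0]
force: [0.2, 0.4, -1.9]
opening: 18.5
```

>>> step_arm(moves=[0, 0, 0, 0.9, -1.8, 0, 1, 0, 0, 0, 0, 0, 0, 1, 0, 0, 0, 0, 0, 0, 1])

```text
t: 17.32
ee_pos: [446.2, 58.1, 85.3]
orientation: [-1.671, -2.66, 0.0]
force: [0.4, -0.6, -1.7]
opening: 18.6
```

>>> step_arm(moves=[0, 0, 0, 0.9, -1.8, 0, 1, 0, 0, 0, 0, 0, 0, 1, 0, 0, 0, 0, 0, 0, 1])

```text
t: 17.7
ee_pos: [446.3, 57.6, 85.4]
orientation: [-1.668, -2.659, -0.003]
force: [-4.7, 5.1, 2.6]
opening: 18.2
```

>>> step_arm(moves=[0, 0, 0, 0.5, -0.9, 0, 1, 0, 0, 0, 0, 0, 0, 1, 0, 0, 0, 0, 0, 0, 1])

```text
t: 18.08
ee_pos: [446.3, 57.3, 85.5]
orientation: [-1.666, -2.658, -0.005]
force: [-5.6, 7.4, 4.7]
opening: 18.2
```

>>> step_arm(moves=[0, 0, 0, -3.5, 7.2, 0, 1, 0, 0, 0, 0, 0, 0, 1, 0, 0, 0, 0, 0, 0, 1, 0, 0, 0, 0, 0, 0, 1])

```text
t: 18.58
ee_pos: [444.3, 62.4, 85.3]
orientation: [1.671, 2.66, -0.0]
force: [0.3, 0.0, -1.6]
opening: 19.1
```

```bash
cat >> h.py <<'E'
def un(p):
    a=np.radians(25.75);return p[0]*np.cos(a)+p[1]*np.sin(a),-p[0]*np.sin(a)+p[1]*np.cos(a)
E
python3 - <<'E'
from h import *
o=st(); print(un(o['ee_pos']))
E
```

```text
t 18.575 tcp [444.25  62.42  85.26] q [ 0.14  0.03 -0.47  1.07 -0.   -0.31] jawdir 115.72 zax [ 0. -0. -1.] grasp [444.25  62.42 104.26] open 19.1 F [ 0.29  0.03 -1.6 ] M [-0.    0.08 -0.  ]
(np.float64(427.2574440525186), np.float64(-136.78296237638585))
```

>>> step_arm(moves=[0, 0, 0, -0.8, 1.6, 0, 1, 0, 0, 0, 0, 0, -10, 1, 0, 0, 0, 0, 0, -8, 1, 0, 0, 0, 0, 0, -2, 1, 0, 0, 0, 0, 0, 0, 1, 0, 0, 0, 0, 0, 0, 1])

```text
t: 19.32
ee_pos: [443.5, 64.2, 65.5]
orientation: [1.671, 2.66, 0.0]
force: [-0.3, -1.1, -1.9]
opening: 18.3
```

>>> step_arm(moves=[0, 0, 0, 0, 0, -1.5, 1, 0, 0, 0, 0, 0, 0, 1, 0, 0, 0, 0, 0, 0, 1])

```text
t: 19.7
ee_pos: [443.3, 64.2, 63.9]
orientation: [1.671, 2.66, 0.0]
force: [-0.3, -0.1, -2.0]
opening: 18.7
```

>>> step_arm(moves=[0, 0, 0, 0, 0, -1, 1, 0, 0, 0, 0, 0, 0, 1, 0, 0, 0, 0, 0, 0, 1])

```text
t: 20.08
ee_pos: [443.3, 64.2, 62.8]
orientation: [-1.671, -2.66, 0.0]
force: [-0.3, 0.0, -1.8]
opening: 18.9
```

```bash
python3 - <<'E'
from h import *
o=st(); print(un(o['ee_pos']))
E
```

```text
t 20.075 tcp [443.3   64.21  62.77] q [ 0.14  0.04 -0.51  1.02 -0.   -0.31] jawdir 115.74 zax [-0. -0. -1.] grasp [443.3   64.21  81.77] open 18.9 F [-0.27  0.04 -1.79] M [-0.06  0.09  0.02]
(np.float64(427.1719610286737), np.float64(-134.75863856480441))
```

>>> step_arm(moves=[0, 0, 0, 0, 0, -1, 1, 0, 0, 0, 0, 0, 0, 1, 0, 0, 0, 0, 0, 0, 1])

```text
t: 20.45
ee_pos: [443.3, 64.3, 62.5]
orientation: [1.671, 2.66, 0.001]
force: [-4.0, -0.9, 5.3]
opening: 18.6
```

>>> step_arm(moves=[0, 0, 0, 7.2, 3.475, 0.5, 1, 0, 0, 0, 7.2, 3.475, 0, 1, 0, 0, 0, 7.2, 3.475, 0, 1, 0, 0, 0, 7.2, 3.475, 0, 1, 0, 0, 0, 7.2, 3.475, 0, 1, 0, 0, 0, 7.2, 3.475, 0, 1, 0, 0, 0, 7.2, 3.475, 0, 1, 0, 0, 0, 7.2, 3.475, 0, 1, 0, 0, 0, 7.2, 3.475, 0, 1])

```text
t: 21.58
ee_pos: [507.8, 95.2, 62.6]
orientation: [-1.671, -2.66, 0.003]
force: [-7.3, -2.2, 8.1]
opening: 18.3
```

```bash
python3 - <<'E'
from h import *
o=st(); print(un(o['ee_pos']));crop('side','s10.png',250,150,360,230,7)
E
```

```text
t 21.575 tcp [507.81  95.23  62.56] q [ 0.19  0.17 -0.37  1.04 -0.   -0.26] jawdir 115.72 zax [-0. -0. -1.] grasp [507.84  95.25  81.56] open 18.3 F [-7.27 -2.23  8.12] M [-0.68  1.16 -0.13]
(np.float64(498.75821225314706), np.float64(-134.84113204610713))
```

View pics/s10.png

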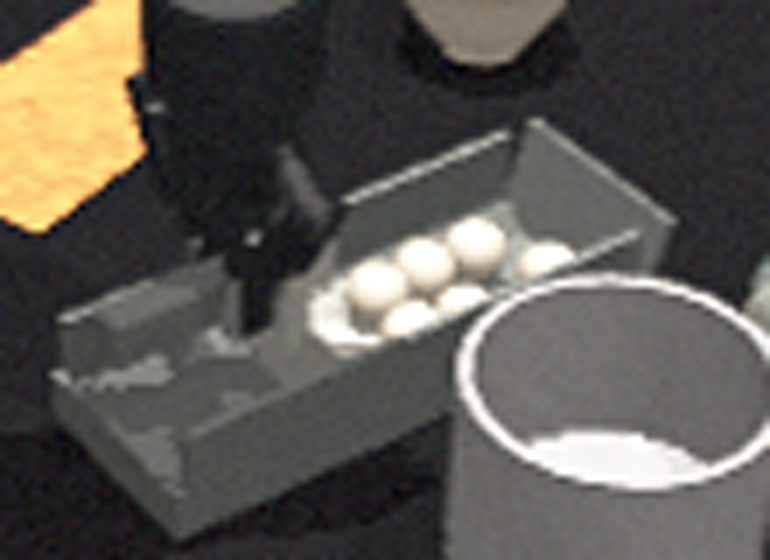

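>>> step_arm(moves=[0, 0, 0, 7.2, 3.475, 0.3, 1, 0, 0, 0, 7.2, 3.475, 0, 1, 0, 0, 0, 7.2, 3.475, 0, 1, 0, 0, 0, 7.2, 3.475, 0, 1, 0, 0, 0, 7.2, 3.475, 0, 1, 0, 0, 0, 7.2, 3.475, 0, 1])

```text
t: 22.38
ee_pos: [551.2, 116.3, 62.6]
orientation: [-1.671, -2.66, 0.002]
force: [-6.5, -1.3, 5.4]
opening: 18.5
```

```bash
python3 - <<'E'
from h import *
o=st(); print(un(o['ee_pos']));crop('side','s11.png',250,150,360,230,7);crop('top','t11.png',180,100,290,240,4)
E
```

```text
t 22.375 tcp [551.24 116.31  62.6 ] q [ 0.21  0.25 -0.26  1.06 -0.   -0.24] jawdir 115.73 zax [-0. -0. -1.] grasp [551.26 116.32  81.6 ] open 18.5 F [-6.53 -1.26  5.45] M [-0.64  1.09 -0.07]
(np.float64(547.0324950957337), np.float64(-134.72708163754794))
```

View pics/s11.png

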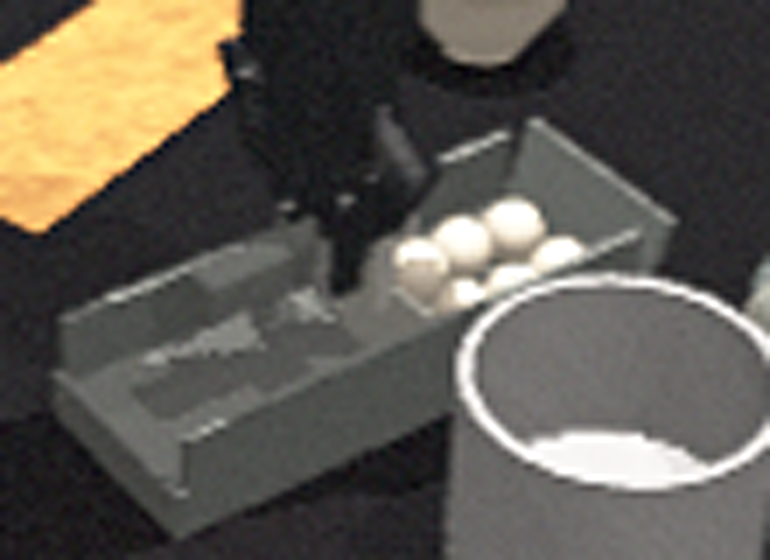

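View pics/t11.png

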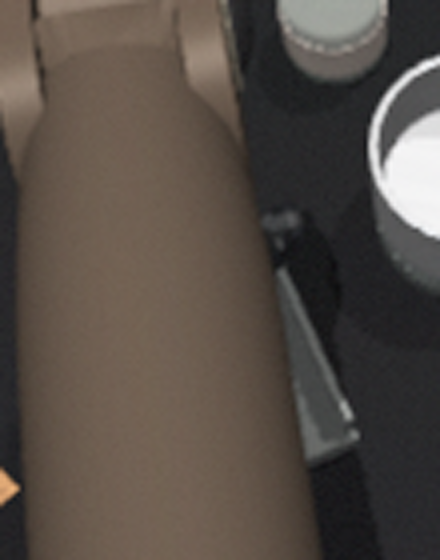

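>>> step_arm(moves=[0, 0, 0, 5.4, 2.6, 0, 1, 0, 0, 0, 5.4, 2.6, 0, 1, 0, 0, 0, 3.6, 1.74, 0, 1, 0, 0, 0, 3.6, 1.74, 0, 1])

```text
t: 22.98
ee_pos: [568.4, 124.6, 62.6]
orientation: [-1.671, -2.659, 0.003]
force: [-7.7, -3.6, 7.3]
opening: 18.4
```

```bash
python3 - <<'E'
from h import *
o=st(); print(un(o['ee_pos']));crop('side','s12.png',250,150,360,230,7)
E
```

```text
t 22.975 tcp [568.44 124.63  62.61] q [ 0.22  0.28 -0.22  1.07 -0.   -0.23] jawdir 115.72 zax [-0. -0. -1.] grasp [568.48 124.65  81.61] open 18.4 F [-7.72 -3.59  7.31] M [-0.82  1.38 -0.13]
(np.float64(566.1346439433776), np.float64(-134.70551401332852))
```

View pics/s12.png

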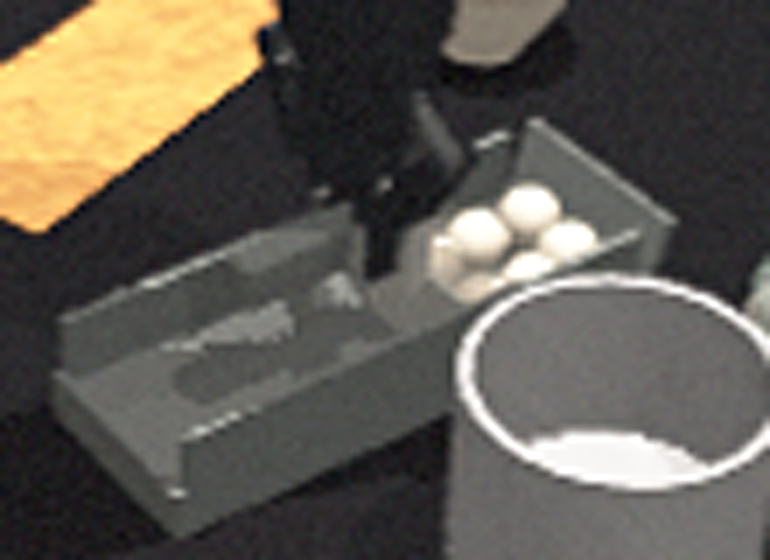

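>>> step_arm(moves=[0, 0, 0, 3.6, 1.74, 0, 1, 0, 0, 0, 3.6, 1.74, 0, 1, 0, 0, 0, 1.8, 0.87, 0, 1, 0, 0, 0, 0, 0, 0, 1])

```text
t: 23.52
ee_pos: [577.8, 129.1, 62.6]
orientation: [-1.671, -2.66, 0.002]
force: [-6.2, -2.4, 4.4]
opening: 18.4
```

```bash
python3 - <<'E'
from h import *
o=st(); print(un(o['ee_pos']));crop('side','s13.png',250,150,360,230,7)
E
```

```text
t 23.525 tcp [577.78 129.11  62.6 ] q [ 0.22  0.3  -0.19  1.08 -0.   -0.23] jawdir 115.73 zax [-0. -0. -1.] grasp [577.81 129.13  81.6 ] open 18.4 F [-6.25 -2.36  4.44] M [-0.62  1.03 -0.07]
(np.float64(576.5017012688451), np.float64(-134.72536700727176))
```

View pics/s13.png

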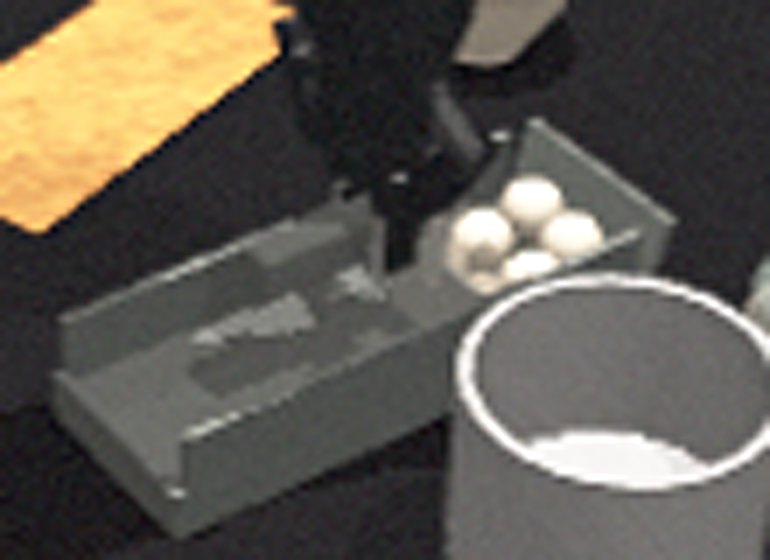

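>>> step_arm(moves=[0, 0, 0, 2.7, 1.3, 0, 1, 0, 0, 0, 2.7, 1.3, 0, 1, 0, 0, 0, 0, 0, 0, 1])

```text
t: 23.95
ee_pos: [580.7, 130.6, 62.7]
orientation: [-1.67, -2.657, 0.008]
force: [-15.3, -6.4, 13.6]
opening: 18.5
```

```bash
python3 - <<'E'
from h import *
o=st(); print(un(o['ee_pos']));crop('side','s14.png',250,150,360,230,7)
E
```

```text
t 23.95 tcp [580.73 130.62  62.73] q [ 0.22  0.31 -0.18  1.08 -0.   -0.23] jawdir 115.71 zax [-0.01 -0.   -1.  ] grasp [580.83 130.67  81.73] open 18.5 F [-15.35  -6.4   13.59] M [-1.4   2.74 -0.11]
(np.float64(579.8052400282983), np.float64(-134.64665817231722))
```

View pics/s14.png

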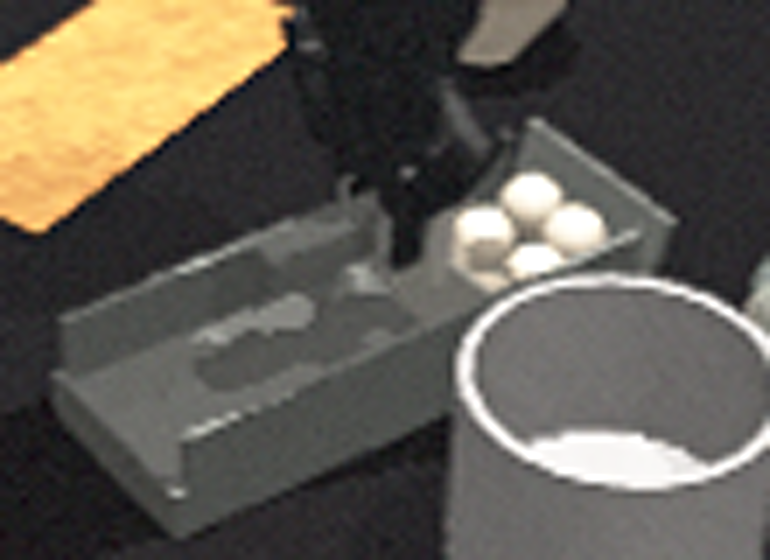

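>>> step_arm(moves=[0, 0, 0, -1.8, -0.87, 0.3, 1, 0, 0, 0, -1.8, -0.87, 0, 1, 0, 0, 0, -2.7, -1.3, 0, 1, 0, 0, 0, -2.7, -1.3, 0, 1, 0, 0, 0, -3.6, -1.74, 0, 1, 0, 0, 0, -3.6, -1.74, 0, 1, 0, 0, 0, -3.6, -1.74, 0, 1, 0, 0, 0, -3.6, -1.74, 0, 1, 0, 0, 0, -2.7, -1.3, 0, 1, 0, 0, 0, -1.8, -0.87, 0, 1, 0, 0, 0, 0, 0, 0, 1])

```text
t: 25.38
ee_pos: [555.6, 118.4, 62.8]
orientation: [-1.671, -2.66, 0.001]
force: [-0.0, 0.2, -3.3]
opening: 18.5
```

```bash
python3 - <<'E'
from h import *
o=st(); print(un(o['ee_pos']));crop('side','s15.png',250,150,360,230,7)
E
```

```text
t 25.375 tcp [555.57 118.35  62.84] q [ 0.21  0.26 -0.25  1.06 -0.   -0.24] jawdir 115.73 zax [-0. -0. -1.] grasp [555.57 118.35  81.84] open 18.5 F [-0.    0.25 -3.25] M [-0.07  0.14  0.03]
(np.float64(551.8165098269285), np.float64(-134.76560898549144))
```

View pics/s15.png

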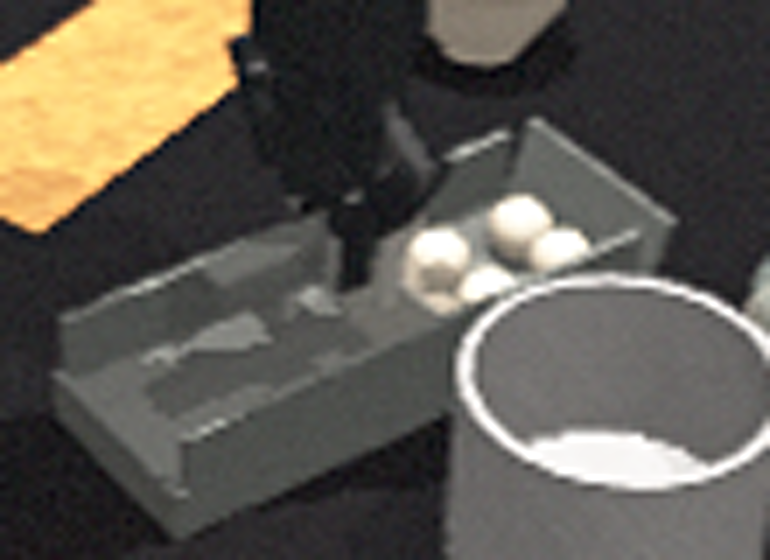

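>>> step_arm(moves=[0.0191, -0.0396, 0, -2, -0.96, 1, 1, 0.0191, -0.0396, 0, -2, -0.96, 1, 1, 0.0191, -0.0396, 0, -2, -0.96, 1, 1, 0.0191, -0.0396, 0, -2, -0.96, 1, 1, 0.0191, -0.0396, 0, -2, -0.96, 1, 1, 0.0191, -0.0396, 0, -2, -0.96, 1, 1, 0, 0, 0, 0, 0, 3, 1, 0, 0, 0, 0, 0, 6, 1, 0, 0, 0, 0, 0, 10, 1, 0, 0, 0, 0, 0, 10, 1, 0, 0, 0, 0, 0, 10, 1, 0, 0, 0, 0, 0, 5, 1])

```text
t: 26.92
ee_pos: [544.3, 112.8, 114.0]
orientation: [1.586, 2.525, 0.336]
force: [1.6, 0.1, -3.3]
opening: 18.7
```

```bash
python3 - <<'E'
from h import *
o=st(); print(un(o['ee_pos']));crop('side','s16.png',250,150,360,230,7)
E
```

```text
t 26.925 tcp [544.33 112.83 114.02] q [ 0.17  0.01 -0.46  0.85  0.07 -0.27] jawdir 115.74 zax [ 0.24  0.11 -0.97] grasp [539.85 110.68 132.36] open 18.7 F [ 1.64  0.13 -3.28] M [-0.25  0.52 -0.03]
(np.float64(539.297671491548), np.float64(-134.85167844645565))
```

View pics/s16.png

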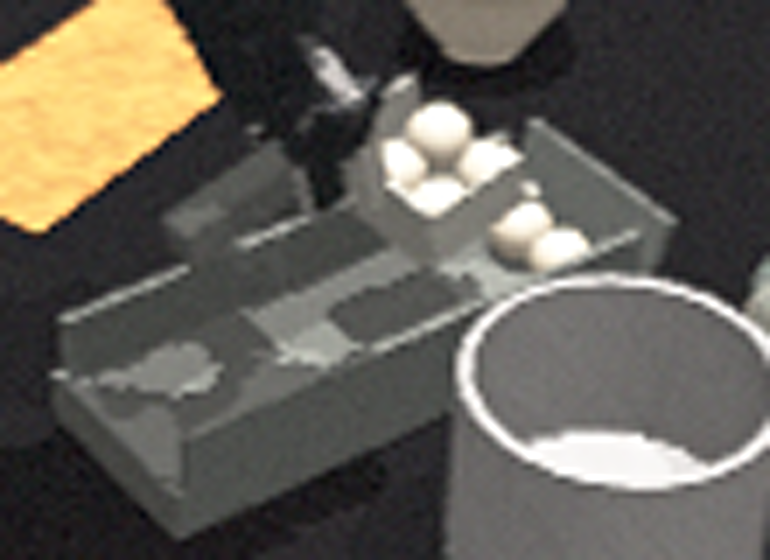

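>>> step_arm(moves=[0, 0, 0, 0, 0, 10, 1, 0, 0, 0, 0, 0, 18, 1, 0, 0, 0, 0, 0, 20, 1, 0, 0, 0, 0, 0, 20, 1, 0, 0, -0.06, 0, 0, 15, 1, 0, 0, -0.1, 4, -1, 8, 1, 0, 0, -0.14, 8, -2, 4, 1, 0, 0, -0.16, 8, -2, 0, 1, 0, 0, -0.16, 8, -2, 0, 1])

```text
t: 28.1
ee_pos: [571.8, 105.8, 208.3]
orientation: [2.245, 1.881, 0.25]
force: [0.1, 0.7, -3.7]
opening: 18.6
```

```bash
python3 - <<'E'
from h import *
o=st();crop('side','s17.png',230,110,390,230,5)
E
```

```text
t 28.1 tcp [571.83 105.78 208.29] q [ 0.24  0.03 -0.22  1.07 -0.1   0.4 ] jawdir 79.92 zax [ 0.26 -0.05 -0.97] grasp [566.94 106.64 226.63] open 18.6 F [ 0.09  0.67 -3.7 ] M [0.13 0.62 0.01]
```

View pics/s17.png

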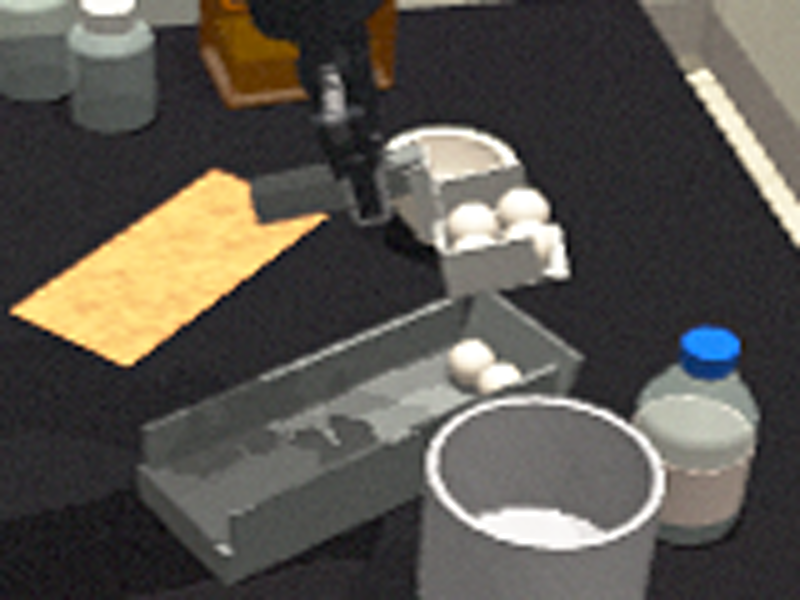

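>>> step_arm(moves=[0, 0, -0.16, 8, -2, 0, 1, 0, 0, -0.16, 8, -2, 0, 1, 0, 0, -0.16, 8, -2, 0, 1, 0, 0, -0.16, 8, -2, 0, 1, 0, 0, -0.16, 8, -1, 0, 1, 0, 0, -0.16, 8, -1, 0, 1, 0, 0, -0.16, 8, -1, 0, 1, 0, 0, -0.16, 7, -1, 0, 1, 0, 0, -0.12, 3, 0, 0, 1, 0, 0, 0, 0, 0, 0, 1, 0, 0, 0, 0, 0, 0, 1])

```text
t: 29.52
ee_pos: [637.8, 93.8, 207.9]
orientation: [2.879, 0.004, 0.0]
force: [-0.9, -0.6, -3.3]
opening: 18.9
```

```bash
python3 - <<'E'
from h import *
o=st();crop('side','s18.png',280,130,400,230,6)
E
```

```text
t 29.525 tcp [637.81  93.84 207.95] q [ 0.26  0.41  0.26  1.49 -0.25  1.84] jawdir 0.16 zax [ 0.   -0.26 -0.97] grasp [637.8   98.78 226.3 ] open 18.9 F [-0.86 -0.56 -3.33] M [ 0.62  0.01 -0.02]
```

View pics/s18.png

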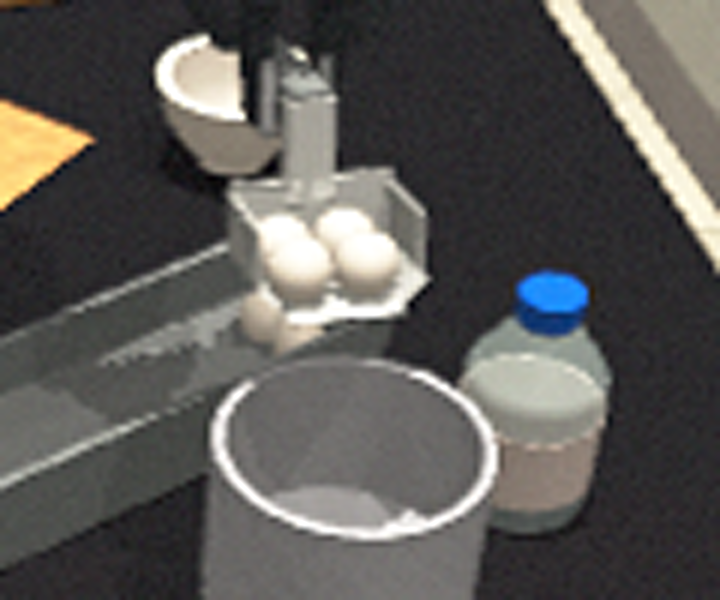

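>>> step_arm(moves=[0.0873, 0, 0, 0.3, -3.3, -2, 1, 0.0873, 0, 0, 0.3, -3.3, -2, 1, 0.0873, 0, 0, 0.3, -3.2, -2, 1, 0.054, 0, 0, 0, -3.6, 5, 1, 0.054, 0, 0, 0, -3.6, 5, 1, 0.054, 0, 0, 0, -3.6, 5, 1, 0.054, 0, 0, 0, -3.6, 5, 1])

```text
t: 30.45
ee_pos: [638.3, 69.3, 222.9]
orientation: [-2.926, -0.003, -0.003]
force: [0.7, -0.4, -1.8]
opening: 18.2
```

```bash
python3 - <<'E'
from h import *
o=st();crop('side','s19.png',280,130,400,230,6)
E
```

```text
t 30.45 tcp [638.32  69.29 222.91] q [0.01 0.34 0.2  1.43 0.22 1.58] jawdir 0.11 zax [ 0.    0.21 -0.98] grasp [638.28  65.24 241.47] open 18.2 F [ 0.67 -0.44 -1.77] M [-0.21 -0.02 -0.07]
```

View pics/s19.png

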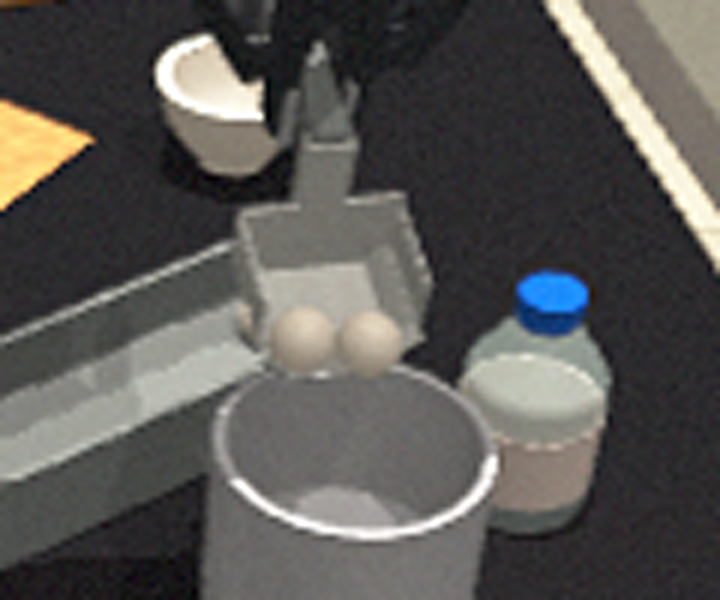

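>>> step_arm(moves=[0.054, 0, 0, 0, -4.6, 4.1, 1, 0.054, 0, 0, 0, -4.6, 4.1, 1, 0.054, 0, 0, 0, -4.6, 4.1, 1, 0.054, 0, 0, 0, -4.6, 4.1, 1, 0.054, 0, 0, 0, -5.3, 3, 1, 0.054, 0, 0, 0, -5.3, 3, 1, 0.054, 0, 0, 0, -5.3, 3, 1, 0.054, 0, 0, 0, -5.3, 3, 1, 0, 0, 0, 0, 0, 0, 1, 0, 0, 0, 0, 0, 0, 1])

```text
t: 31.75
ee_pos: [638.6, 30.2, 250.6]
orientation: [-2.497, -0.002, -0.001]
force: [-0.6, 0.6, -1.2]
opening: 18.3
```

```bash
python3 - <<'E'
from h import *
o=st();crop('side','s20.png',250,110,410,230,5);snap('top','t20.png')
E
```

```text
t 31.75 tcp [638.65  30.21 250.64] q [-0.23  0.43  0.27  1.58  0.63  1.29] jawdir 0.05 zax [ 0.   0.6 -0.8] grasp [638.64  18.79 265.83] open 18.3 F [-0.62  0.62 -1.15] M [-0.71 -0.   -0.01]
```

View pics/s20.png

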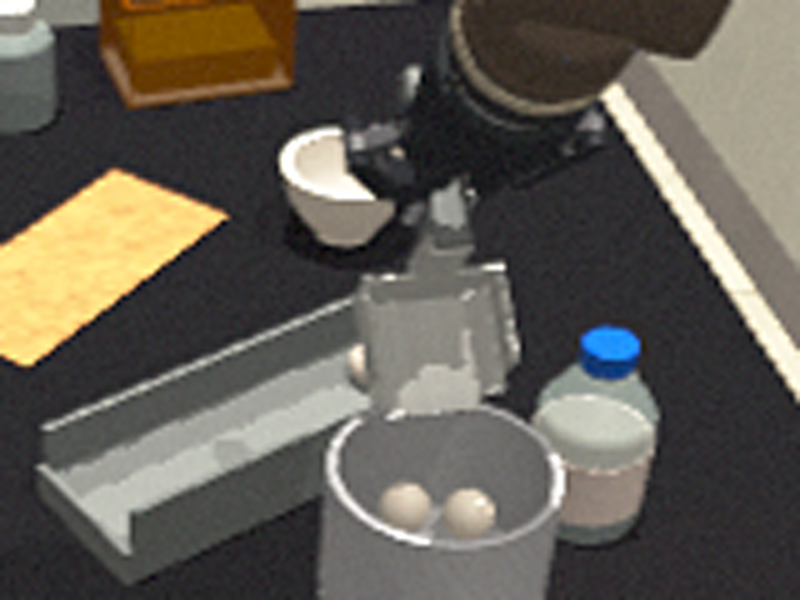

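View pics/t20.png

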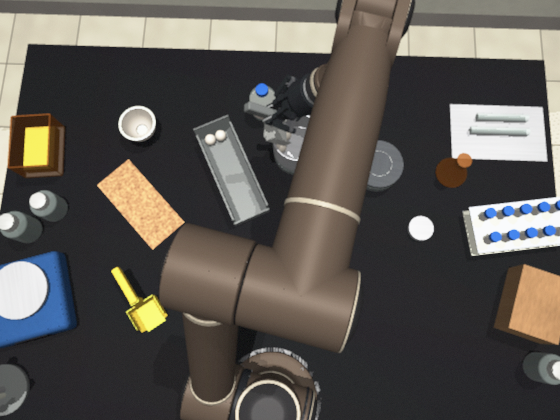

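>>> step_arm(moves=[-0.13, 0, 0, 0, 11, -6, 1, -0.13, 0, 0, 0, 11, -6, 1, -0.13, 0, 0, 0, 11, -6, 1, -0.13, 0, 0, 0, 11, -6, 1, -0.128, 0, 0, 0, 11, -6, 1, 0, 0, 0.1, -6, 0, 0, 1, 0, 0, 0.16, -10, 1, 0, 1, 0, 0, 0.16, -10, 1, 0, 1, 0, 0, 0.16, -10, 1, 0, 1, 0, 0, 0.16, -10, 1, 0, 1, 0, 0, 0.16, -10, 1, 0, 1, 0, 0, 0.16, -10, 1, 0, 1])

```text
t: 33.35
ee_pos: [572.2, 91.7, 220.8]
orientation: [2.704, 1.596, 0.003]
force: [-0.2, -0.5, -2.3]
opening: 19.0
```

>>> step_arm(moves=[0, 0, 0.16, -10, 1, 0, 1, 0, 0, 0.16, -10, 1, 0, 1, 0, 0, 0.16, -10, 1, 0, 1, 0, 0, 0.16, -10, 1, 0, 1, 0, 0, 0.16, -10, 1, 0, 1, 0, 0, 0.16, -10, 1, 0, 1, 0, 0, 0.16, -10, 1, 0, 1, 0, 0, 0, 0, 0, -20, 1, 0, 0, 0, 0, 0, -30, 1, 0, 0, 0, 0, 0, -20, 1, 0, 0, 0, 0, 0, 0, 1])

```text
t: 34.72
ee_pos: [501.4, 98.2, 149.3]
orientation: [-1.451, -2.785, -0.0]
force: [0.0, 0.3, -2.1]
opening: 18.5
```

```bash
python3 - <<'E'
from h import *
o=st();print(un(o['ee_pos']));s=crop('side','s21.png',250,130,410,250,5)
E
```

```text
t 34.725 tcp [501.44  98.22 149.26] q [ 0.19  0.11 -0.23  1.22  0.   -0.42] jawdir 124.96 zax [-0.  0. -1.] grasp [501.46  98.21 168.26] open 18.5 F [ 0.03  0.33 -2.07] M [-0.08  0.1   0.03]
(np.float64(494.3198124157278), np.float64(-129.38153041081463))
```

View pics/s21.png

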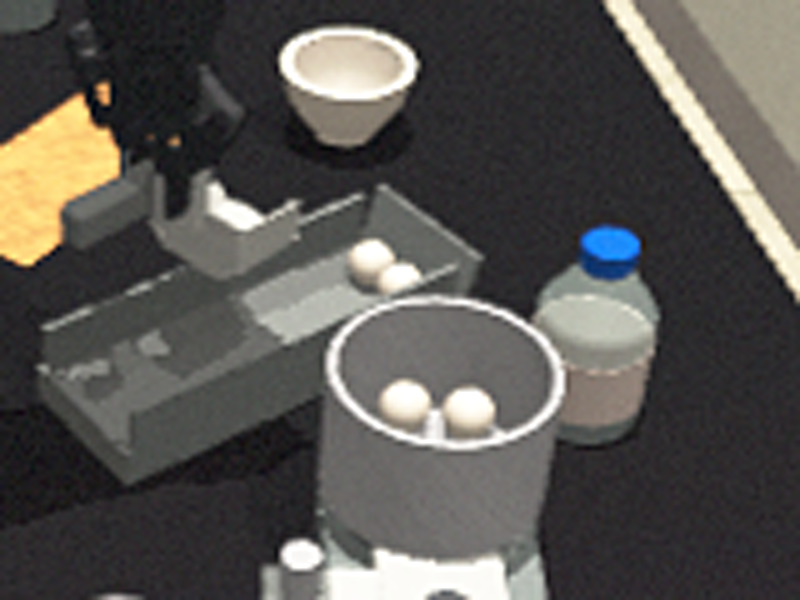

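>>> step_arm(moves=[0, 0, -0.08, 3.7, -1.2, 0, 1, 0, 0, -0.081, 3.8, -1.3, 0, 1, 0, 0, 0, 0, 0, -20, 1, 0, 0, 0, 0, 0, -15, 1, 0, 0, 0, 0, 0, 0, 1, 0, 0, 0, 0, 0, 0, 1])

```text
t: 35.52
ee_pos: [510.5, 95.6, 116.0]
orientation: [1.671, 2.658, 0.003]
force: [0.7, -0.7, -1.7]
opening: 18.8
```

```bash
python3 - <<'E'
from h import *
o=st();print(un(o['ee_pos']))
E
```

```text
t 35.525 tcp [510.5   95.57 116.01] q [ 0.18  0.14 -0.28  1.15  0.   -0.26] jawdir 115.69 zax [ 0.  0. -1.] grasp [510.46  95.55 135.01] open 18.8 F [ 0.71 -0.71 -1.69] M [-0.    0.04 -0.  ]
(np.float64(501.3287922138444), np.float64(-135.70225326936657))
```

Lower to the floor with a small +n correction.

>>> step_arm(moves=[0, 0, 0, -0.4, 0.7, -20, 1, 0, 0, 0, 0, 0, -20, 1, 0, 0, 0, 0, 0, -9, 1, 0, 0, 0, 0, 0, -3, 1, 0, 0, 0, 0, 0, 0, 1, 0, 0, 0, 0, 0, 0, 1])

```text
t: 36.28
ee_pos: [510.4, 96.2, 64.0]
orientation: [1.671, 2.658, 0.004]
force: [0.1, -0.5, -2.1]
opening: 18.7
```

```bash
python3 - <<'E'
from h import *
o=st();print(un(o['ee_pos']))
E
```

```text
t 36.275 tcp [510.35  96.23  64.04] q [ 0.19  0.17 -0.36  1.04  0.   -0.26] jawdir 115.68 zax [ 0.  0. -1.] grasp [510.3   96.21  83.04] open 18.7 F [ 0.07 -0.5  -2.11] M [-0.01  0.13  0.04]
(np.float64(501.48094851868996), np.float64(-135.04233873434862))
```

>>> step_arm(moves=[0, 0, 0, 0, 0, -1.7, 1, 0, 0, 0, 0, 0, 0, 1, 0, 0, 0, 7.2, 3.475, 0, 1, 0, 0, 0, 7.2, 3.475, 0, 1, 0, 0, 0, 7.2, 3.475, 0, 1, 0, 0, 0, 7.2, 3.475, 0, 1, 0, 0, 0, 7.2, 3.475, 0, 1, 0, 0, 0, 7.2, 3.475, 0, 1, 0, 0, 0, 7.2, 3.475, 0, 1, 0, 0, 0, 5.4, 2.6, 0, 1, 0, 0, 0, 5.4, 2.6, 0, 1])

```text
t: 37.65
ee_pos: [570.4, 125.0, 62.5]
orientation: [1.672, 2.658, -0.0]
force: [-6.9, -3.4, 8.6]
opening: 18.2
```

```bash
python3 - <<'E'
from h import *
o=st();print(un(o['ee_pos']));s=crop('side','s22.png',250,130,410,250,5)
E
```

```text
t 37.65 tcp [570.36 124.97  62.49] q [ 0.22  0.29 -0.22  1.07 -0.   -0.23] jawdir 115.65 zax [ 0. -0. -1.] grasp [570.35 124.99  81.49] open 18.2 F [-6.87 -3.43  8.6 ] M [-0.81  1.24 -0.19]
(np.float64(568.0180342474902), np.float64(-135.22598855401296))
```

View pics/s22.png

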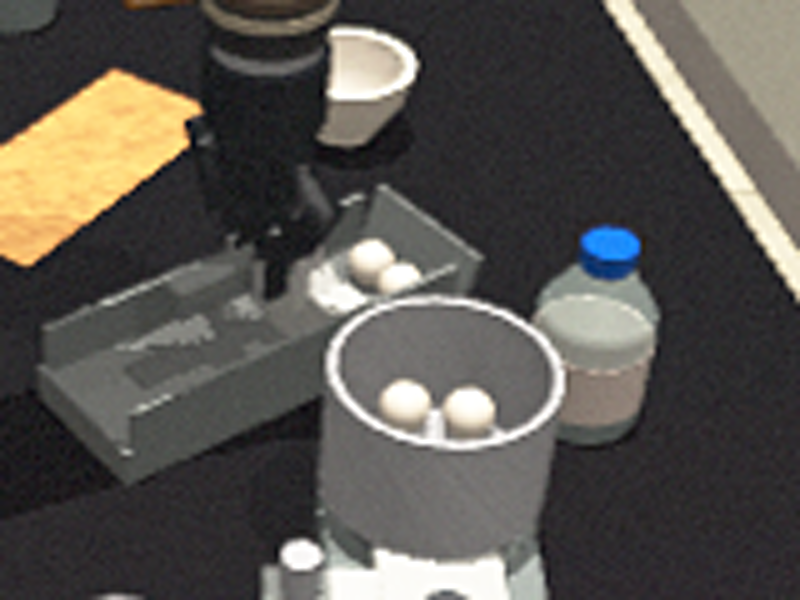

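>>> step_arm(moves=[0, 0, 0, 5.4, 2.6, 0.2, 1, 0, 0, 0, 5.4, 2.6, 0, 1, 0, 0, 0, 3.6, 1.74, 0, 1, 0, 0, 0, 1.8, 0.87, 0, 1, 0, 0, 0, 0, 0, 0, 1])

```text
t: 38.33
ee_pos: [586.3, 132.7, 62.5]
orientation: [1.673, 2.659, -0.001]
force: [-6.4, -3.2, 7.7]
opening: 18.8
```

```bash
python3 - <<'E'
from h import *
o=st();print(un(o['ee_pos']));s=crop('side','s23.png',270,140,370,220,7)
E
```

```text
t 38.325 tcp [586.25 132.72  62.54] q [ 0.22  0.32 -0.17  1.08 -0.   -0.22] jawdir 115.65 zax [ 0. -0. -1.] grasp [586.25 132.74  81.54] open 18.8 F [-6.41 -3.22  7.71] M [-0.72  1.2  -0.08]
(np.float64(585.6983025151812), np.float64(-135.15247845506974))
```

View pics/s23.png

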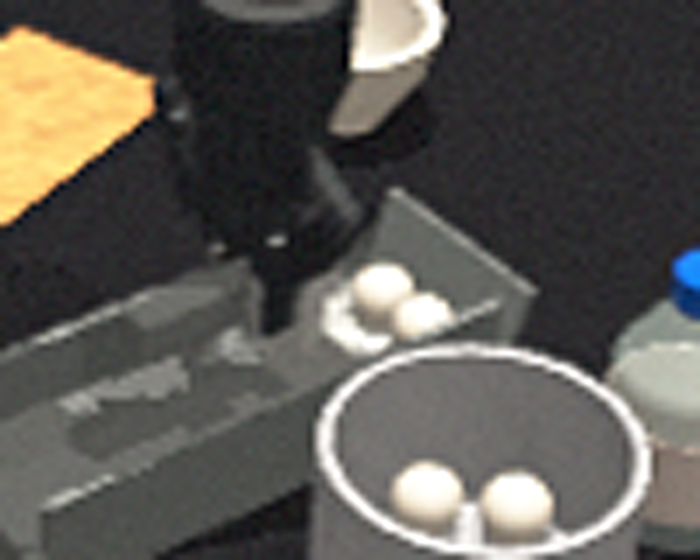

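>>> step_arm(moves=[0, 0, 0, 2.7, 1.3, 0, 1, 0, 0, 0, 2.7, 1.3, 0, 1, 0, 0, 0, 1.8, 0.87, 0, 1, 0, 0, 0, 0, 0, 0, 1])

```text
t: 38.88
ee_pos: [593.4, 136.2, 62.5]
orientation: [1.673, 2.659, -0.001]
force: [-6.9, -2.4, 8.6]
opening: 18.6
```

>>> step_arm(moves=[0, 0, 0, 1.8, 0.87, 0, 1, 0, 0, 0, 0, 0, 0, 1])

```text
t: 39.12
ee_pos: [595.0, 136.9, 62.6]
orientation: [1.673, 2.659, -0.001]
force: [-7.2, -2.9, 7.9]
opening: 19.0
```

```bash
python3 - <<'E'
from h import *
o=st();print(un(o['ee_pos']));s=crop('side','s24.png',270,140,370,220,7)
E
```

```text
t 39.125 tcp [595.04 136.94  62.56] q [ 0.23  0.33 -0.15  1.09 -0.   -0.22] jawdir 115.65 zax [ 0. -0. -1.] grasp [595.04 136.96  81.56] open 19.0 F [-7.19 -2.92  7.94] M [-0.81  1.32 -0.06]
(np.float64(595.4491667298678), np.float64(-135.1718760073117))
```

View pics/s24.png

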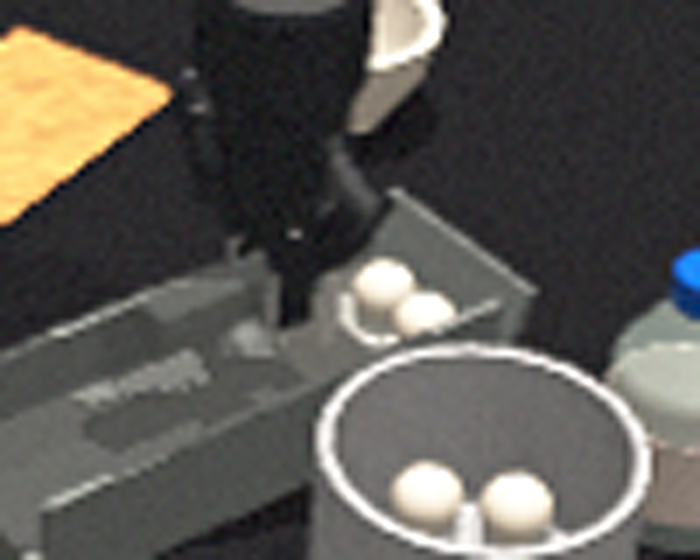

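>>> step_arm(moves=[0, 0, 0, 1.8, 0.87, 0, 1, 0, 0, 0, 0, 0, 0, 1])

```text
t: 39.42
ee_pos: [595.1, 137.1, 62.6]
orientation: [-1.673, -2.658, 0.005]
force: [-13.6, -5.4, 13.7]
opening: 18.4
```

>>> step_arm(moves=[0, 0, 0, 1.8, 0.87, 0, 1, 0, 0, 0, 0, 0, 0, 1])

```text
t: 39.67
ee_pos: [595.3, 137.2, 62.8]
orientation: [-1.672, -2.656, 0.009]
force: [-19.9, -8.7, 17.7]
opening: 18.6
```

>>> step_arm(moves=[0, 0, 0, 1.8, 0.87, 0, 1, 0, 0, 0, 0, 0, 0, 1])

```text
t: 39.92
ee_pos: [595.6, 137.3, 63.0]
orientation: [-1.672, -2.655, 0.013]
force: [-25.8, -11.4, 23.4]
opening: 18.4
```

>>> step_arm(moves=[0, 0, 0, -3.6, -1.74, 0.5, 1, 0.0191, -0.0396, 0, -1.8, -0.87, 0, 1, 0.0191, -0.0396, 0, -1.8, -0.87, 0.5, 1, 0.0191, -0.0396, 0, -1.8, -0.87, 1, 1, 0.0191, -0.0396, 0, -2, -0.96, 1, 1, 0.0191, -0.0396, 0, -2, -0.96, 1, 1, 0.0191, -0.0396, 0, -2, -0.96, 1, 1, 0.0191, -0.0396, 0, -2, -0.96, 1, 1, 0, 0, 0, 0, 0, 0, 1, 0, 0, 0, 0, 0, 0, 1])

```text
t: 41.18
ee_pos: [584.6, 132.2, 67.7]
orientation: [1.572, 2.5, 0.389]
force: [-0.2, 0.2, -2.8]
opening: 18.8
```

```bash
python3 - <<'E'
from h import *
o=st();print(un(o['ee_pos']));s=crop('side','s25.png',270,140,370,220,7)
E
```

```text
t 41.175 tcp [584.59 132.19  67.67] q [ 0.18  0.09 -0.49  0.69  0.08 -0.25] jawdir 115.68 zax [ 0.27  0.13 -0.95] grasp [579.4  129.69  85.77] open 18.8 F [-0.24  0.15 -2.8 ] M [-0.23  0.51 -0.02]
(np.float64(583.9743576803727), np.float64(-134.90800128544953))
```

View pics/s25.png

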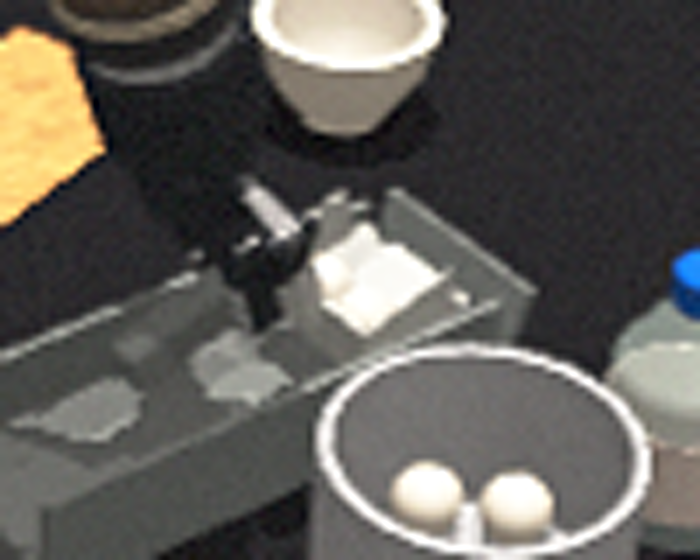

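>>> step_arm(moves=[0, 0, 0, -2, -1, 8, 1, 0, 0, 0, -2, -1, 15, 1, 0, 0, 0, 0, 0, 20, 1, 0, 0, 0, 0, 0, 20, 1, 0, 0, 0, 0, 0, 10, 1, 0, 0, 0, 0, 0, 0, 1])

```text
t: 41.98
ee_pos: [581.3, 130.3, 142.2]
orientation: [1.57, 2.497, 0.392]
force: [0.0, 0.6, -3.0]
opening: 18.5
```

```bash
python3 - <<'E'
from h import *
o=st();print(un(o['ee_pos']));s=crop('side','s26.png',250,120,390,220,5)
E
```

```text
t 41.975 tcp [581.3  130.34 142.21] q [ 0.18  0.04 -0.38  0.85  0.08 -0.26] jawdir 115.68 zax [ 0.28  0.13 -0.95] grasp [576.04 127.82 160.29] open 18.5 F [ 0.    0.58 -2.95] M [-0.23  0.51 -0.03]
(np.float64(580.1994265599234), np.float64(-135.1404519871299))
```

View pics/s26.png

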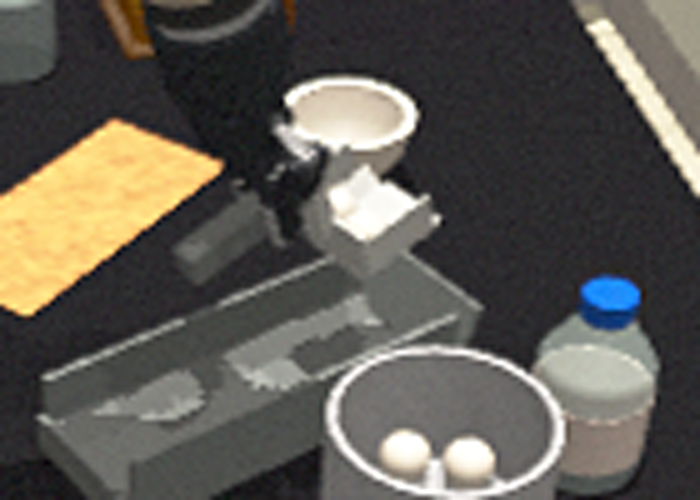

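>>> step_arm(moves=[0, 0, 0, 0, 0, 10, 1, 0, 0, 0, 0, 0, 20, 1, 0, 0, -0.06, 0, 0, 20, 1, 0, 0, -0.1, 2, -1, 12, 1, 0, 0, -0.14, 4, -2.5, 5, 1, 0, 0, -0.16, 5, -3.2, 0, 1, 0, 0, -0.16, 5, -3.2, 0, 1, 0, 0, -0.16, 5, -3.2, 0, 1, 0, 0, -0.16, 5, -3.2, 0, 1, 0, 0, -0.16, 5, -3.2, 0, 1, 0, 0, -0.16, 5, -3.2, 0, 1, 0, 0, -0.16, 5, -3.2, 0, 1])

```text
t: 43.52
ee_pos: [621.7, 104.6, 207.6]
orientation: [2.719, 0.832, 0.13]
force: [0.5, -0.3, -2.2]
opening: 18.6
```

>>> step_arm(moves=[0, 0, -0.16, 5, -3.2, 0, 1, 0, 0, -0.16, 5, -3.2, 0, 1, 0, 0, -0.16, 4, -2.8, 0, 1, 0, 0, -0.12, 4, -2.8, 0, 1, 0, 0, 0, 0, 0, 0, 1, 0, 0, 0, 0, 0, 0, 1])

```text
t: 44.28
ee_pos: [639.6, 92.5, 207.6]
orientation: [2.832, 0.001, 0.001]
force: [-0.3, -0.2, -2.2]
opening: 18.2
```

```bash
python3 - <<'E'
from h import *
o=st();s=crop('side','s27.png',280,120,400,220,6)
E
```

```text
t 44.275 tcp [639.62  92.52 207.63] q [ 0.28  0.43  0.27  1.5  -0.3   1.86] jawdir 0.05 zax [ 0.   -0.3  -0.95] grasp [639.61  98.3  225.73] open 18.2 F [-0.31 -0.24 -2.19] M [ 0.57 -0.06  0.05]
```

View pics/s27.png

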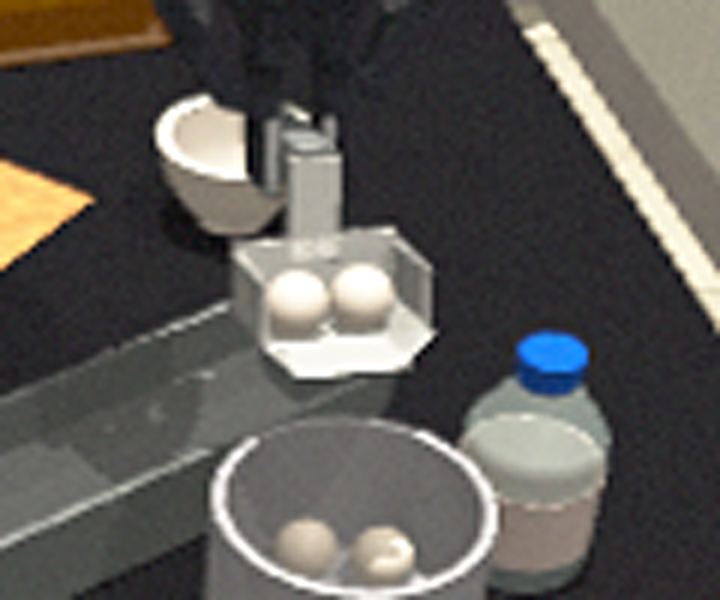

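>>> step_arm(moves=[0.077, 0, 0, -0.2, -2.1, -1.4, 1, 0.077, 0, 0, -0.2, -2.1, -1.4, 1, 0.077, 0, 0, -0.2, -2.1, -1.4, 1, 0.077, 0, 0, -0.2, -2.1, -1.4, 1, 0.054, 0, 0, 0, -3.6, 5, 1, 0.054, 0, 0, 0, -3.6, 5, 1, 0.054, 0, 0, 0, -3.6, 5, 1, 0.054, 0, 0, 0, -3.6, 5, 1, 0.054, 0, 0, 0, -4.6, 4.1, 1, 0.054, 0, 0, 0, -4.6, 4.1, 1, 0.054, 0, 0, 0, -4.6, 4.1, 1, 0.054, 0, 0, 0, -4.6, 4.1, 1])

```text
t: 45.82
ee_pos: [638.3, 51.0, 239.5]
orientation: [-2.711, -0.001, -0.002]
force: [-0.2, 0.3, -1.5]
opening: 18.8
```

>>> step_arm(moves=[0.054, 0, 0, 0, -5.3, 3, 1, 0.054, 0, 0, 0, -5.3, 3, 1, 0.054, 0, 0, 0, -5.3, 3, 1, 0.054, 0, 0, 0, -5.3, 3, 1, 0, 0, 0, 0, 0, 0, 1, 0, 0, 0, 0, 0, 0, 1])

```text
t: 46.58
ee_pos: [638.7, 30.2, 251.0]
orientation: [-2.497, -0.0, -0.001]
force: [-0.2, -0.7, -1.8]
opening: 18.7
```

```bash
python3 - <<'E'
from h import *
o=st();s=crop('side','s28.png',270,120,410,220,5)
E
```

```text
t 46.575 tcp [638.67  30.17 250.98] q [-0.23  0.43  0.27  1.58  0.63  1.29] jawdir -0.01 zax [ 0.   0.6 -0.8] grasp [638.66  18.75 266.17] open 18.7 F [-0.2  -0.71 -1.78] M [-0.73 -0.02  0.01]
```

View pics/s28.png

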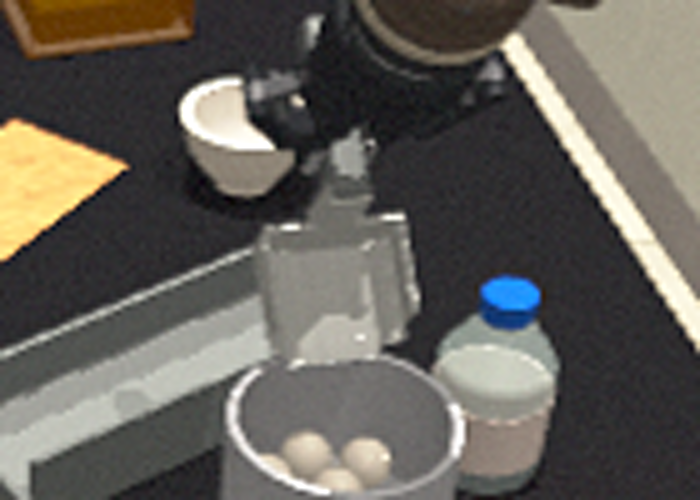

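>>> step_arm(moves=[-0.13, 0, 0, 0, 11, -6, 1, -0.13, 0, 0, 0, 11, -6, 1, -0.13, 0, 0, 0, 11, -6, 1, -0.13, 0, 0, 0, 11, -6, 1, -0.128, 0, 0, 0, 11, -6, 1, 0, 0, 0.164, -13, 19.4, 0, 1, 0, 0, 0.164, -13, 19.4, 0, 1, 0, 0, 0.164, -13, 19.4, 0, 1, 0, 0, 0.164, -13, 19.4, 0, 1, 0, 0, 0.164, -13, 19.4, 0, 1, 0, 0, 0.164, -13, 19.4, 0, 1, 0, 0, 0.164, -13, 19.4, 0, 1])

```text
t: 48.12
ee_pos: [547.0, 222.1, 221.2]
orientation: [2.632, 1.713, 0.004]
force: [-0.1, -1.7, -1.4]
opening: 18.0
```

>>> step_arm(moves=[0, 0, 0.164, -13, 19.4, 0, 1, 0, 0, 0.164, -13, 19.4, 0, 1, 0, 0, 0.164, -13, 19.4, 0, 1, 0, 0, 0.164, -13, 19.4, 0, 1, 0, 0, 0.164, -13, 19.4, 0, 1, 0, 0, 0.164, -13, 19.4, 0, 1, 0, 0, 0.164, -13, 19.4, 0, 1, 0, 0, 0, 0, 0, -30, 1, 0, 0, 0, 0, 0, -40, 1, 0, 0, 0, 0, 0, -30, 1, 0, 0, 0, 0, 0, 0, 1, 0, 0, 0, 0, 0, 0, 1])

```text
t: 49.62
ee_pos: [457.1, 357.2, 122.2]
orientation: [1.289, 2.863, 0.005]
force: [0.2, -0.3, -1.0]
opening: 18.6
```

```bash
python3 - <<'E'
from h import *
o=st();s=snap('top','t29.png');cv2.imwrite('pics/t29c.png',cv2.resize(s['color'][90:240,190:390],None,fx=4,fy=4,interpolation=cv2.INTER_CUBIC));s=crop('side','s29.png',210,90,390,210,4)
E
```

```text
t 49.625 tcp [457.05 357.24 122.24] q [ 0.66  0.25 -0.13  1.19  0.   -0.06] jawdir 131.53 zax [ 0.  0. -1.] grasp [457.   357.19 141.24] open 18.6 F [ 0.18 -0.35 -0.96] M [ 0.    0.05 -0.  ]
```

View pics/t29c.png

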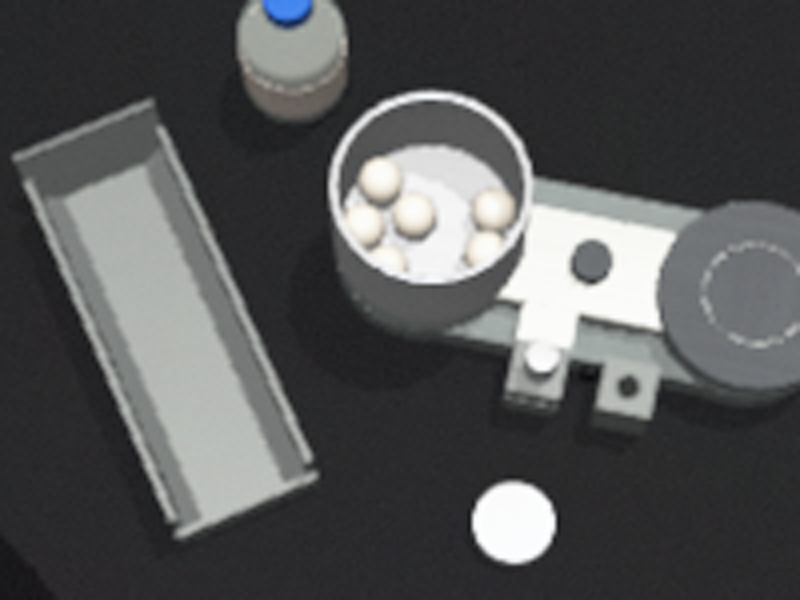

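View pics/s29.png

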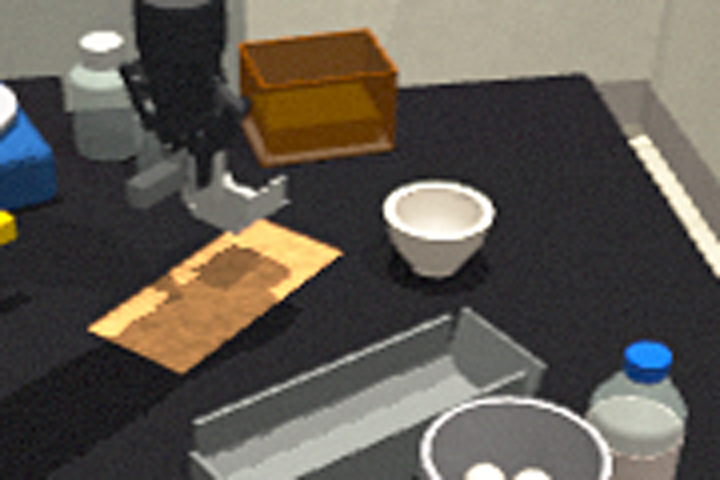

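>>> step_arm(moves=[0, 0, 0, 0, 0, -25, 1, 0, 0, 0, 0, 0, -22, 1, 0, 0, 0, 0, 0, -10, 1, 0, 0, 0, 0, 0, -3.5, 1, 0, 0, 0, 0, 0, 0, 1, 0, 0, 0, 0, 0, 0, 1])

```text
t: 50.48
ee_pos: [457.3, 356.9, 61.0]
orientation: [1.29, 2.863, 0.004]
force: [0.6, 0.2, -1.6]
opening: 18.3
```

>>> step_arm(moves=[0, 0, 0, 0, 0, -1, 1, 0, 0, 0, 0, 0, 0, 1, 0, 0, 0, 0, 0, 0, 1])

```text
t: 50.85
ee_pos: [457.1, 356.7, 59.5]
orientation: [1.29, 2.863, 0.003]
force: [-0.6, -0.2, 0.9]
opening: 18.7
```

>>> step_arm(moves=[0, 0, 0, 0, 0, -1, 1, 0, 0, 0, 0, 0, 0, 1, 0, 0, 0, 0, 0, 0, 1])

```text
t: 51.22
ee_pos: [457.0, 356.7, 59.4]
orientation: [1.29, 2.863, 0.004]
force: [-3.9, -1.6, 7.2]
opening: 18.3
```

On the mat. Release and rise, then look.

>>> step_arm(moves=[0, 0, 0, 0, 0, 0.8, 1, 0, 0, 0, 0, 0, 0, 0.6, 0, 0, 0, 0, 0, 0, 0.35, 0, 0, 0, 0, 0, 0, 0.35, 0, 0, 0, 0, 0, 0, 0.35, 0, 0, 0, 0, 0, 15, 0.35, 0, 0, 0, 0, 0, 40, 0.35, 0, 0, 0, 0, 0, 50, 0.35, 0, 0, 0, 0, 0, 0, 0.35])

```text
t: 52.35
ee_pos: [458.8, 358.1, 169.7]
orientation: [1.289, 2.86, 0.015]
force: [0.7, -0.2, -0.4]
opening: 56.0
```

```bash
python3 - <<'E'
from h import *
o=st();s=crop('side','s30.png',210,90,390,210,4)
E
```

```text
t 52.35 tcp [458.83 358.07 169.66] q [ 0.66  0.23 -0.05  1.28  0.   -0.06] jawdir 131.49 zax [ 0.01  0.01 -1.  ] grasp [458.67 357.95 188.66] open 56.0 F [ 0.74 -0.21 -0.35] M [ 0.03 -0.06 -0.03]
```

View pics/s30.png

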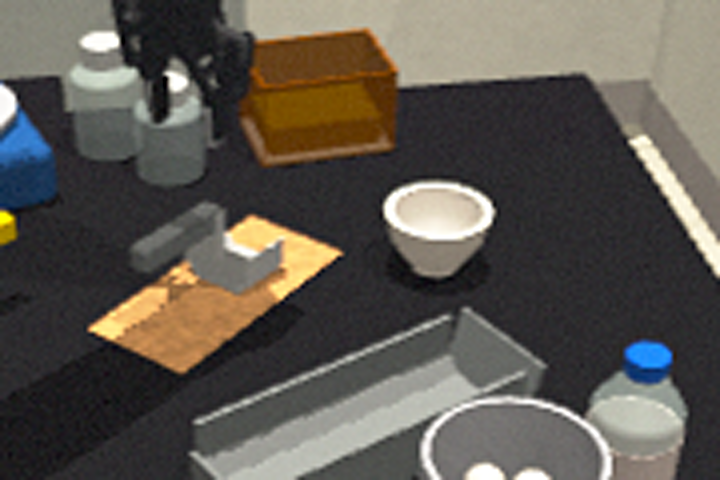

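```bash
cat >> h.py <<'E'
def discs(s,bx,z=16,thr=190):
    g=s['color'].min(2);m=np.zeros_like(g);m[bx[1]:bx[3],bx[0]:bx[2]]=(g[bx[1]:bx[3],bx[0]:bx[2]]>thr)*255
    cs,_=cv2.findContours(m,cv2.RETR_EXTERNAL,cv2.CHAIN_APPROX_NONE)
    for c in cs:
        if cv2.contourArea(c)<80:continue
        w=np.array([onz(s,*p[0],z)[:2] for p in c],np.float32);e=cv2.fitEllipse(w)
        print('disc',np.round(e[0],1),np.round(e[1],1),c.mean((0,1)))
E
python3 - <<'E'
from h import *
s=snap('top','t31.png');discs(s,(300,200,450,250));s=snap('side','s31.png');discs(s,(250,240,310,380))
E
```

```text
disc [ 439.5 -378.6] [62.3 63. ] [420.81 227.67]
disc [ 449.9 -107.8] [50.9 51.6] [318.02 220.37]
disc [ 440.2 -378.3] [63.  64.2] [284.68 347.42]
disc [ 450.9 -107.9] [49.6 51.8] [272.98 256.46]
```

View pics/t31.png

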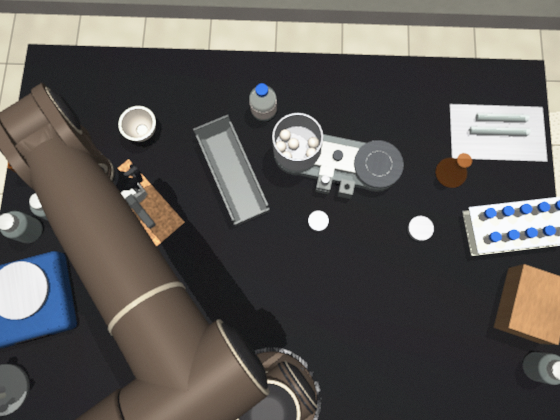

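>>> step_arm(moves=[0, 0, 0, -1.4, -36, 0, 0.35, 0, 0, 0, -1.4, -50, 0, 0.2, 0, 0, 0, -1.4, -58, 0, 0, 0, 0, 0, -1.4, -58, 0, 0, 0, 0, 0, -1.4, -58, 0, 0, 0, 0, 0, -1.4, -58, 0, 0, 0, 0, 0, -1.4, -58, 0, 0, 0, 0, 0, -1.4, -58, 0, 0, 0, 0, 0, -1.4, -58, 0, 0, 0, 0, 0, -1.4, -58, 0, 0, 0, 0, 0, -1.4, -58, 0, 0, 0, 0, 0, -1.4, -58, 0, 0], newtons=50)

```text
t: 54.0
ee_pos: [439.0, -310.9, 162.5]
orientation: [-1.29, -2.863, -0.003]
force: [1.2, 0.4, 0.2]
opening: 85.2
```

>>> step_arm(moves=[0, 0, 0, -1, -50, -10, 0, 0, 0, 0, 0, -20, -20, 0, 0, 0, 0, 0, 0, -20, 0, 0, 0, 0, 0, 0, 0, 0, 0, 0, 0, 0, 0, 0, 0])

```text
t: 54.62
ee_pos: [439.0, -378.6, 113.8]
orientation: [-1.289, -2.865, -0.003]
force: [-0.0, -0.9, 0.2]
opening: 85.3
```

```bash
python3 - <<'E'
from h import *
st();s=snap('side','s32.png');discs(s,(250,240,310,380));s=snap('top','t32.png');discs(s,(300,200,450,250))
E
```

```text
t 54.625 tcp [ 439.02 -378.63  113.83] q [-0.71  0.25 -0.14  1.18  0.   -1.44] jawdir 131.55 zax [ 0.  0. -1.] grasp [ 439.01 -378.67  132.83] open 85.3 F [-0.04 -0.9   0.17] M [ 0.   -0.02 -0.02]
disc [ 449.9 -107.8] [50.9 51.6] [318.02 220.37]
```

View pics/s32.png

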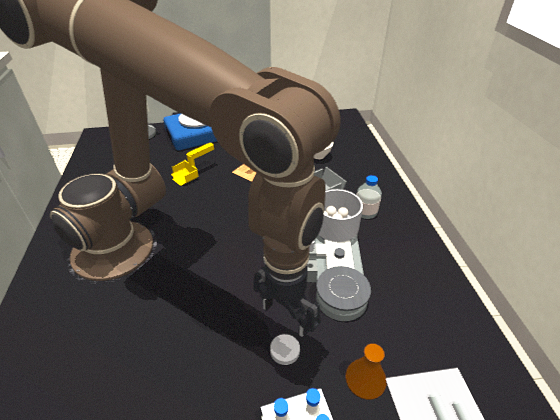

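>>> step_arm(moves=[0, 0, 0, 0.9, 0.2, -40, 0, 0, 0, 0, 0, 0, -40, 0, 0, 0, 0, 0, 0, -20, 0, 0, 0, 0, 0, 0, -10, 0, 0, 0, 0, 0, 0, 0, 0, 0, 0, 0, 0, 0, 0, 0])

```text
t: 55.48
ee_pos: [440.7, -379.8, 5.3]
orientation: [1.289, 2.862, 0.001]
force: [0.6, -0.8, -0.2]
opening: 85.4
```

```bash
python3 - <<'E'
from h import *
st();crop('side','s33.png',240,290,340,370,7)
E
```

```text
t 55.475 tcp [ 440.73 -379.81    5.25] q [-0.71  0.32 -0.3   0.95  0.   -1.44] jawdir 131.5 zax [ 0. -0. -1.] grasp [ 440.68 -379.81   24.25] open 85.4 F [ 0.61 -0.76 -0.19] M [-0.04  0.02 -0.01]
```

View pics/s33.png

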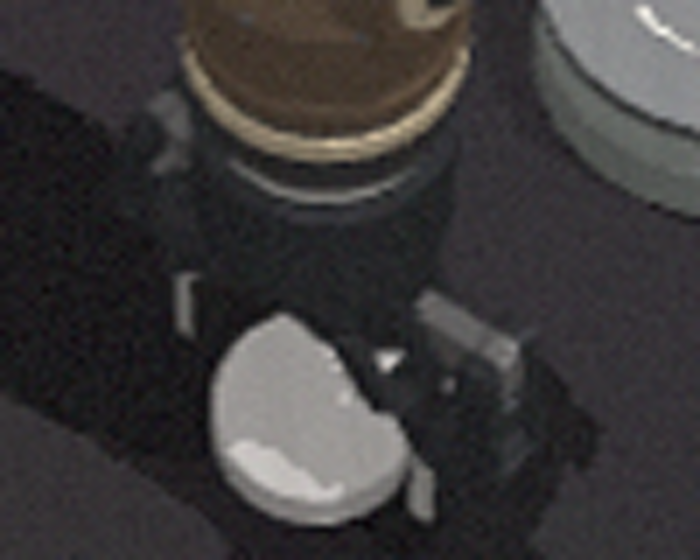

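>>> step_arm(moves=[0, 0, 0, -0.5, 1, -4, 0, 0, 0, 0, 0, 0, -3, 0, 0, 0, 0, 0, 0, 0, 0, 0, 0, 0, 0, 0, 0, 0])

```text
t: 56.02
ee_pos: [439.4, -378.3, -3.2]
orientation: [1.29, 2.864, 0.003]
force: [-0.1, -0.1, -0.4]
opening: 85.4
```

>>> step_arm(moves=[0, 0, 0, 0, 0, 0, 0.3, 0, 0, 0, 0, 0, 0, 0.4, 0, 0, 0, 0, 0, 0, 0.4, 0, 0, 0, 0, 0, 0, 0.4])

```text
t: 56.52
ee_pos: [439.4, -378.2, -2.5]
orientation: [1.29, 2.864, 0.002]
force: [-2.4, 2.4, 5.7]
opening: 63.7
```

```bash
python3 - <<'E'
from h import *
st();crop('side','s34.png',240,290,340,370,7)
E
```

```text
t 56.525 tcp [ 439.41 -378.21   -2.51] q [-0.71  0.33 -0.31  0.93  0.   -1.44] jawdir 131.49 zax [ 0.  0. -1.] grasp [ 439.38 -378.24   16.49] open 63.7 F [-2.38  2.38  5.68] M [ 0.29  0.34 -0.02]
```

View pics/s34.png

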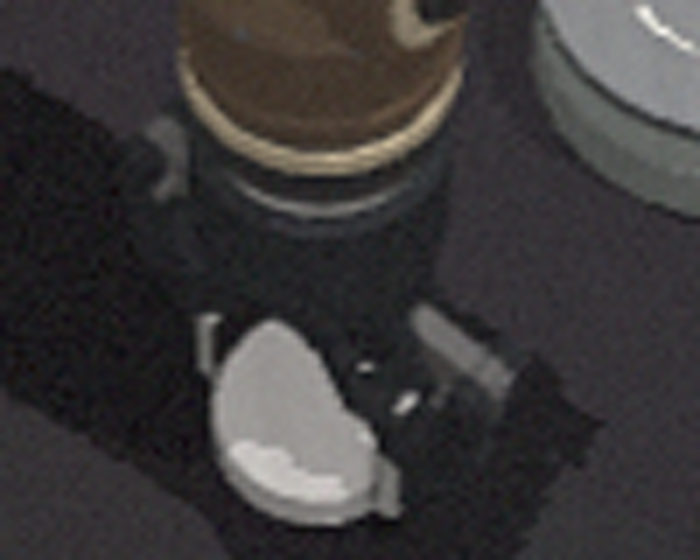

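>>> step_arm(moves=[0, 0, 0, 0, 0, 0, 0.5, 0, 0, 0, 0, 0, 10, 0.5, 0, 0, 0, 0, 0, 30, 0.5, 0, 0, 0, 0, 0, 40, 0.5, 0, 0, 0, 0, 0, 30, 0.5, 0, 0, 0, 0, 0, 0, 0.5, 0, 0, 0, 0, 0, 0, 0.5], newtons=80)

```text
t: 57.45
ee_pos: [438.8, -377.7, 105.3]
orientation: [-1.29, -2.863, -0.003]
force: [-0.4, 0.5, -4.5]
opening: 63.0
```

```bash
python3 - <<'E'
from h import *
import pickle
st();crop('side','s35.png',240,250,380,350,5)
for n,bx in(('top',(352,135,408,195)),('side',(310,262,378,322))):
    s=pickle.load(open(n+'0.pkl','rb'));g=s['color'].min(2).astype(np.uint8)[bx[1]:bx[3],bx[0]:bx[2]]
    m=g>105
    if n=='top': m[:,:]=m
    ys,xs=np.nonzero(m);w=np.array([onz(s,x+bx[0],y+bx[1],53)[:2] for x,y in zip(xs,ys)],np.float32)
    r=np.hypot(*(w-[601.7,-262.1]).T);w=w[(r>28)&(r<40)];print(n,len(w))
    A=np.c_[2*w,np.ones(len(w))];c=np.linalg.lstsq(A,(w**2).sum(1),rcond=None)[0];print(c[:2],np.sqrt(c[2]+c[:2]@c[:2]))
E
```

```text
t 57.45 tcp [ 438.83 -377.74  105.31] q [-0.71  0.26 -0.16  1.16  0.   -1.44] jawdir 131.49 zax [-0.  0. -1.] grasp [ 438.83 -377.79  124.31] open 63.0 F [-0.38  0.54 -4.46] M [ 0.02 -0.02 -0.  ]
top 350
[ 601.77 -262.15] 34.49391488890168
side 358
[ 601.62 -262.13] 34.532980057285286
```

View pics/s35.png

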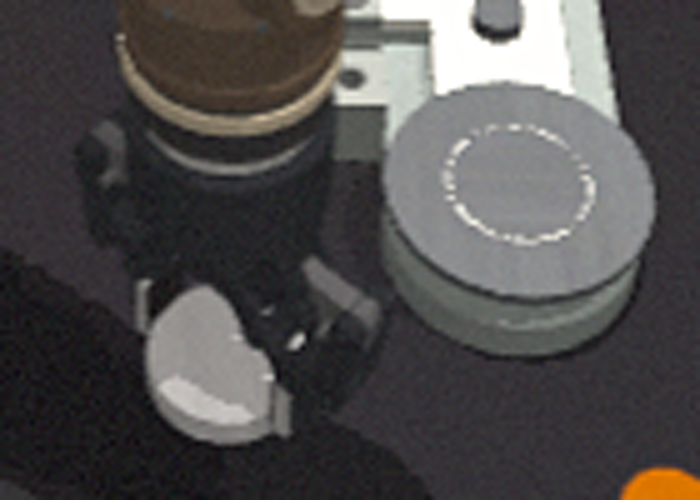

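>>> step_arm(moves=[0, 0, 0, 20, 14, 0, 0.5, 0, 0, 0, 33, 23.5, 0, 0.5, 0, 0, 0, 33, 23.5, 0, 0.5, 0, 0, 0, 33, 23.5, 0, 0.5, 0, 0, 0, 28, 20, 0, 0.5, 0, 0, 0, 16, 11, 0, 0.5, 0, 0, 0, 0, 0, 0, 0.5, 0, 0, 0, 0, 0, 0, 0.5])

```text
t: 58.5
ee_pos: [601.5, -263.2, 106.2]
orientation: [-1.291, -2.863, -0.002]
force: [0.2, -0.9, -4.5]
opening: 62.8
```

```bash
python3 - <<'E'
from h import *
st()
E
```

```text
t 58.5 tcp [ 601.46 -263.18  106.15] q [-0.41  0.4   0.04  1.21  0.   -1.14] jawdir 131.46 zax [-0.  0. -1.] grasp [ 601.47 -263.2   125.15] open 62.8 F [ 0.22 -0.88 -4.51] M [-0.01 -0.01 -0.04]
```

>>> step_arm(moves=[0, 0, 0, 0.2, 1, -20, 0.5, 0, 0, 0, 0, 0, -20, 0.5, 0, 0, 0, 0, 0, -10, 0.5, 0, 0, 0, 0, 0, -3, 0.5, 0, 0, 0, 0, 0, 0, 0.5, 0, 0, 0, 0, 0, 0, 0.5])

```text
t: 59.25
ee_pos: [603.1, -262.1, 54.8]
orientation: [1.29, 2.862, 0.002]
force: [0.6, 0.0, -4.3]
opening: 62.9
```

>>> step_arm(moves=[0, 0, 0, 0, 0, -1.5, 0.5, 0, 0, 0, 0, 0, 0, 0.5, 0, 0, 0, 0, 0, 0, 0.5])

```text
t: 59.62
ee_pos: [602.6, -261.8, 52.4]
orientation: [1.29, 2.864, 0.002]
force: [0.5, -0.1, -4.2]
opening: 63.2
```

>>> step_arm(moves=[0, 0, 0, -0.8, -0.2, -1.5, 0.5, 0, 0, 0, 0, 0, 0, 0.5, 0, 0, 0, 0, 0, 0, 0.5])

```text
t: 60.0
ee_pos: [601.9, -262.0, 50.9]
orientation: [1.29, 2.864, 0.003]
force: [-0.1, -0.7, -3.1]
opening: 63.1
```

>>> step_arm(moves=[0, 0, 0, 0, 0, -1, 0.5, 0, 0, 0, 0, 0, 0, 0.5, 0, 0, 0, 0, 0, 0, 0.5])

```text
t: 60.38
ee_pos: [601.9, -262.0, 50.9]
orientation: [1.29, 2.863, 0.003]
force: [-2.4, 1.8, 6.6]
opening: 63.0
```

>>> step_arm(moves=[0, 0, 0, 0, 0, 1, 0.25, 0, 0, 0, 0, 0, 0, 0.15, 0, 0, 0, 0, 0, 0, 0, 0, 0, 0, 0, 0, 0, 0, 0, 0, 0, 0, 0, 15, 0, 0, 0, 0, 0, 0, 40, 0, 0, 0, 0, -15, 0, 45, 0, 0, 0, 0, -20, 20, 20, 0, 0, 0, 0, -30, 40, 0, 0, 0, 0, 0, -30, 40, 0, 0, 0, 0, 0, 0, 0, 0, 0])

```text
t: 61.75
ee_pos: [505.1, -160.0, 172.7]
orientation: [1.287, 2.864, 0.003]
force: [0.2, -0.3, 0.4]
opening: 85.4
```

```bash
python3 - <<'E'
from h import *
st();s=snap('side','s36.png');discs(s,(310,250,380,320),69);discs(s,(250,240,310,380));cv2.imwrite('pics/s36c.png',cv2.resize(s['color'][220:340,240:400],None,fx=5,fy=5,interpolation=cv2.INTER_CUBIC))
t=snap('top','t36.png');discs(t,(340,130,410,200),69)
E
```

```text
t 61.75 tcp [ 505.15 -160.01  172.72] q [-0.31  0.14 -0.15  1.28  0.   -1.03] jawdir 131.62 zax [ 0.  0. -1.] grasp [ 505.1  -160.03  191.72] open 85.4 F [ 0.17 -0.3   0.39] M [0.   0.02 0.01]
disc [ 602.9 -262. ] [63.2 63.7] [344.5  282.57]
disc [ 607.7 -184.2] [66.3 89.2] [337.57 257.87]
```

View pics/s36c.png

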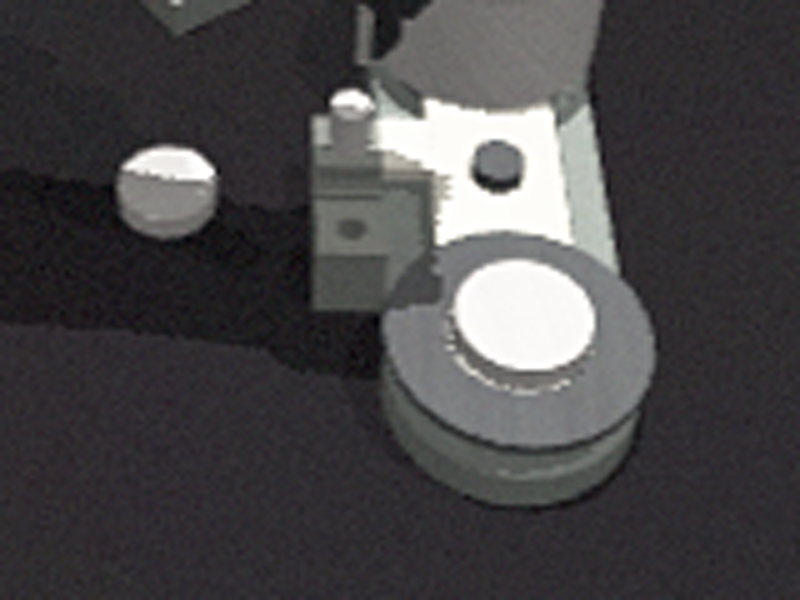

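>>> step_arm(moves=[0, 0, 0, -27, 26, -20, 0, 0, 0, 0, -27, 26, -30, 0, 0, 0, 0, -0.7, 0, -40, 0.1, 0, 0, 0, 0, 0, -30, 0.15, 0, 0, 0, 0, 0, -20, 0.15, 0, 0, 0, 0, 0, -15, 0.15, 0, 0, 0, 0, 0, 0, 0.15, 0, 0, 0, 0, 0, 0, 0.15], newtons=50)

```text
t: 62.85
ee_pos: [452.9, -110.4, 16.6]
orientation: [1.29, 2.863, 0.003]
force: [0.4, -0.2, 0.4]
opening: 72.8
```

```bash
python3 - <<'E'
from h import *
st();crop('side','s37.png',230,210,330,290,7)
E
```

```text
t 62.85 tcp [ 452.94 -110.36   16.62] q [-0.24  0.11 -0.54  0.91  0.   -0.96] jawdir 131.48 zax [ 0.  0. -1.] grasp [ 452.9  -110.38   35.62] open 72.8 F [ 0.44 -0.16  0.44] M [ 0.01 -0.04 -0.  ]
```

View pics/s37.png

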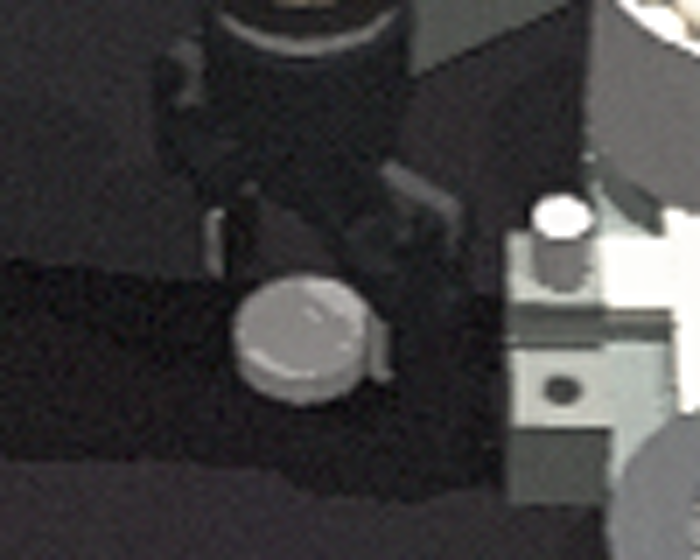

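>>> step_arm(moves=[0, 0, 0, -2.3, 2.3, 0, 0.15, 0, 0, 0, 0, 0, -10, 0.15, 0, 0, 0, 0, 0, -8, 0.15, 0, 0, 0, 0, 0, 0, 0.15, 0, 0, 0, 0, 0, 0, 0.15])

```text
t: 63.52
ee_pos: [449.8, -107.7, -2.2]
orientation: [1.29, 2.864, 0.002]
force: [0.2, 0.3, -0.1]
opening: 72.6
```

>>> step_arm(moves=[0, 0, 0, 0, 0, 0, 0.4, 0, 0, 0, 0, 0, 0, 0.55, 0, 0, 0, 0, 0, 0, 0.55, 0, 0, 0, 0, 0, 0, 0.55, 0, 0, 0, 0, 0, 0, 0.55])

```text
t: 64.15
ee_pos: [450.0, -107.5, -1.5]
orientation: [1.29, 2.863, 0.003]
force: [-1.3, 0.8, 5.5]
opening: 51.9
```

```bash
python3 - <<'E'
from h import *
st();crop('side','s38.png',230,210,330,290,7)
E
```

```text
t 64.15 tcp [ 450.01 -107.54   -1.49] q [-0.24  0.12 -0.57  0.87  0.   -0.96] jawdir 131.5 zax [ 0.  0. -1.] grasp [ 449.98 -107.57   17.51] open 51.9 F [-1.33  0.79  5.54] M [ 0.32  0.39 -0.03]
```

View pics/s38.png

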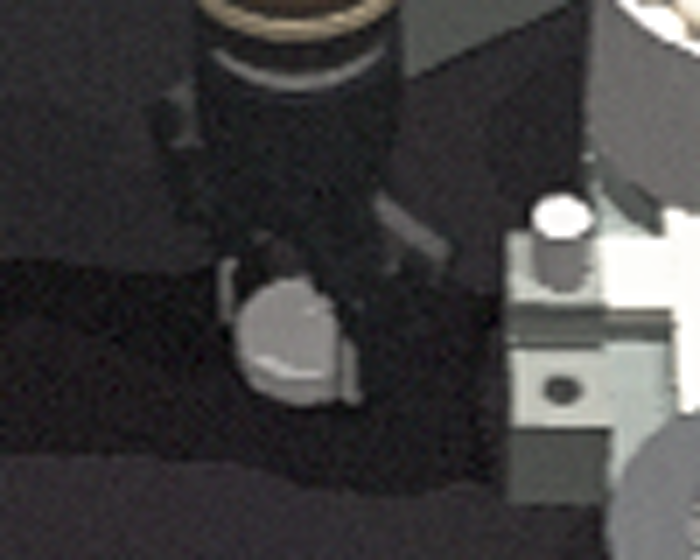

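>>> step_arm(moves=[0, 0, 0, 0, 0, 0, 0.6, 0, 0, 0, 0, 0, 10, 0.6, 0, 0, 0, 0, 0, 35, 0.6, 0, 0, 0, 0, 0, 50, 0.6, 0, 0, 0, 0, 0, 35, 0.6, 0, 0, 0, 16, -16, 10, 0.6, 0, 0, 0, 30, -31, 0, 0.6, 0, 0, 0, 33, -33, 0, 0.6, 0, 0, 0, 33, -34, 0, 0.6, 0, 0, 0, 26, -26, 0, 0.6, 0, 0, 0, 14, -14, 0, 0.6, 0, 0, 0, 0, 0, 0, 0.6], newtons=80)

```text
t: 65.7
ee_pos: [602.1, -262.5, 136.8]
orientation: [-1.292, -2.863, -0.002]
force: [-0.8, -0.1, -4.3]
opening: 51.5
```

>>> step_arm(moves=[0, 0, 0, 0, 0, 0, 0.6, 0, 0, 0, 0, 0, 0, 0.6])

```text
t: 65.95
ee_pos: [601.2, -261.0, 138.1]
orientation: [1.29, 2.864, 0.003]
force: [0.1, 0.5, -2.8]
opening: 50.8
```

```bash
python3 - <<'E'
from h import *
st();crop('side','s39.png',270,210,410,310,5)
E
```

```text
t 65.95 tcp [ 601.24 -260.97  138.13] q [-0.41  0.39  0.09  1.28  0.   -1.13] jawdir 131.52 zax [ 0.  0. -1.] grasp [ 601.22 -260.99  157.13] open 50.8 F [ 0.12  0.51 -2.85] M [0.05 0.02 0.02]
```

View pics/s39.png

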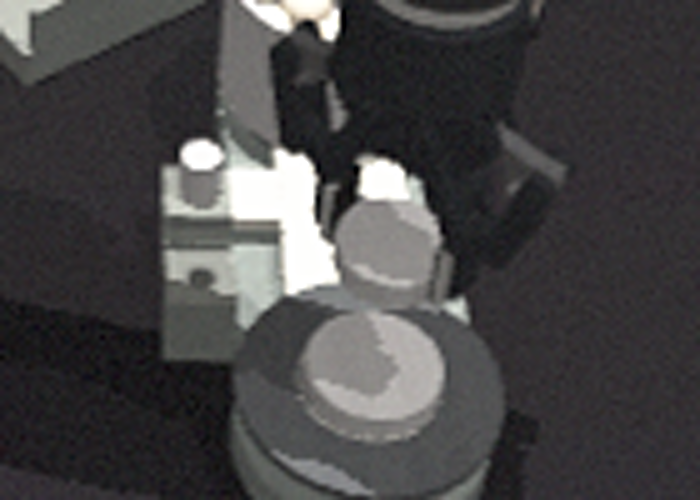

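>>> step_arm(moves=[0, 0, 0, 0.2, -0.6, -25, 0.6, 0, 0, 0, 0, 0, -25, 0.6, 0, 0, 0, 0, 0, -12, 0.6, 0, 0, 0, 0, 0, -4, 0.6, 0, 0, 0, 0, 0, 0, 0.6, 0, 0, 0, 0, 0, 0, 0.6, 0, 0, 0, 0, 0, 0, 0.6])

```text
t: 66.88
ee_pos: [602.4, -262.5, 72.7]
orientation: [1.29, 2.863, 0.002]
force: [1.1, -1.3, -3.3]
opening: 51.4
```

>>> step_arm(moves=[0, 0, 0, -0.5, 0.3, -2.5, 0.6, 0, 0, 0, 0, 0, -1, 0.6, 0, 0, 0, 0, 0, 0, 0.6, 0, 0, 0, 0, 0, 0, 0.6])

```text
t: 67.38
ee_pos: [601.5, -262.0, 68.4]
orientation: [1.29, 2.864, 0.002]
force: [0.8, 0.7, -3.9]
opening: 51.4
```

>>> step_arm(moves=[0, 0, 0, 0, 0, -1, 0.6, 0, 0, 0, 0, 0, 0, 0.6, 0, 0, 0, 0, 0, 0, 0.6])

```text
t: 67.75
ee_pos: [601.7, -262.1, 67.9]
orientation: [1.29, 2.863, 0.002]
force: [-1.8, 0.0, 2.4]
opening: 51.3
```

>>> step_arm(moves=[0, 0, 0, 0, 0, -0.8, 0.6, 0, 0, 0, 0, 0, 0, 0.6, 0, 0, 0, 0, 0, 0, 0.6])

```text
t: 68.12
ee_pos: [601.7, -262.0, 67.9]
orientation: [1.29, 2.863, 0.003]
force: [-3.7, 1.5, 6.9]
opening: 51.3
```

Contact. Release gently and retreat.

>>> step_arm(moves=[0, 0, 0, 0, 0, 0.9, 0.35, 0, 0, 0, 0, 0, 0, 0.25, 0, 0, 0, 0, 0, 0, 0.15, 0, 0, 0, 0, 0, 0, 0.15, 0, 0, 0, 0, 0, 12, 0.15, 0, 0, 0, 0, 0, 40, 0.15, 0, 0, 0, -15, 0, 45, 0.15, 0, 0, 0, -40, 0, 30, 0.15, 0, 0, 0, -50, 0, 20, 0.15, 0, 0, 0, -50, 0, 0, 0.15, 0, 0, 0, -50, 0, 0, 0.15, 0, 0, 0, -50, 0, 0, 0.15])

```text
t: 69.62
ee_pos: [345.1, -261.9, 215.6]
orientation: [1.289, 2.862, 0.002]
force: [0.8, -0.6, 0.5]
opening: 72.7
```

>>> step_arm(moves=[0, 0, 0, -40, -50, 0, 0.15, 0, 0, 0, -40, -50, 0, 0.15, 0, 0, 0, -30, -50, 0, 0.15, 0, 0, 0, -20, -50, 0, 0.15, 0, 0, 0, 0, 0, 0, 0.15, 0, 0, 0, 0, 0, 0, 0.15])

```text
t: 70.38
ee_pos: [218.3, -459.4, 215.0]
orientation: [1.291, 2.863, 0.003]
force: [-0.5, -0.2, -0.9]
opening: 73.1
```

```bash
python3 - <<'E'
from h import *
st();s=snap('side','s40.png');discs(s,(310,240,380,320),85,215);cv2.imwrite('pics/s40c.png',cv2.resize(s['color'][130:310,240:420],None,fx=3.3,fy=3.3,interpolation=cv2.INTER_CUBIC))
t=snap('top','t40.png');discs(t,(355,130,410,200),85,215)
cv2.imwrite('pics/t40c.png',cv2.resize(t['color'][90:240,250:430],None,fx=4,fy=4,interpolation=cv2.INTER_CUBIC))
E
```

```text
t 70.375 tcp [ 218.33 -459.41  214.95] q [-1.13  0.1  -0.11  1.37  0.   -1.85] jawdir 131.46 zax [ 0.  0. -1.] grasp [ 218.3  -459.43  233.95] open 73.1 F [-0.5  -0.18 -0.86] M [ 0.01 -0.05 -0.02]
disc [ 599.1 -271.1] [60.3 69.5] [344.87 281.77]
disc [ 602.5 -181.6] [ 87.6 101.2] [335.42 253.56]
disc [ 598.1 -260.5] [58.5 58.8] [378.67 163.02]
```

View pics/s40c.png

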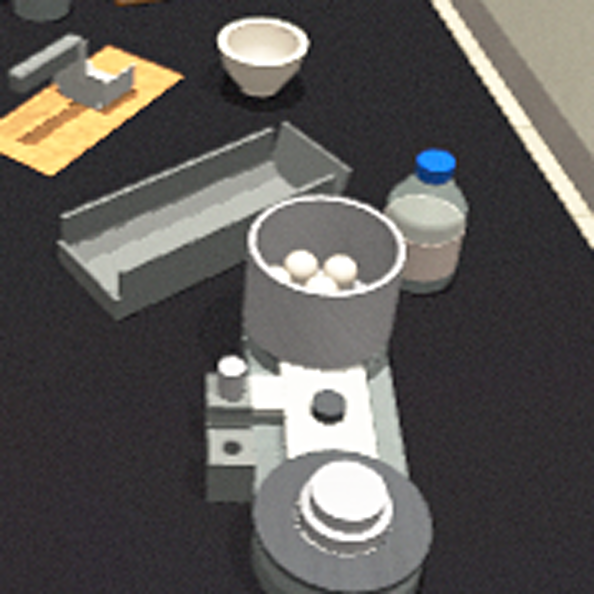

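View pics/t40c.png

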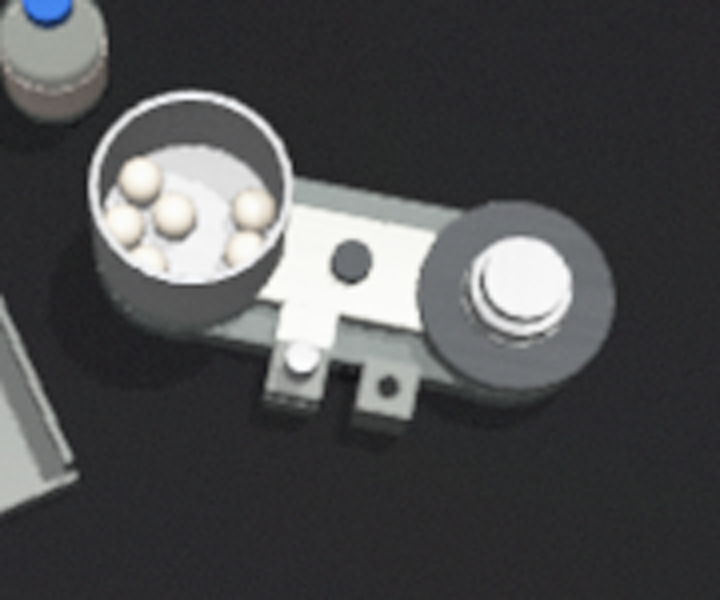

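View pics/t40.png

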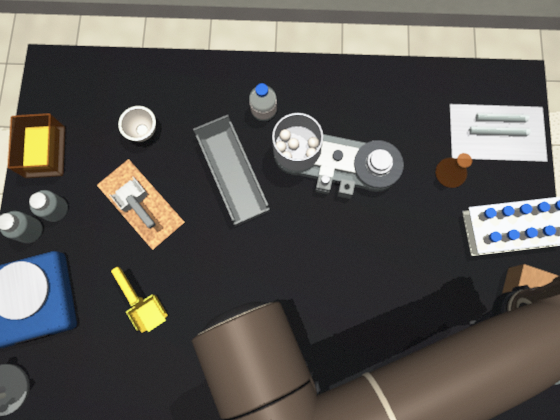

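```bash
python3 - <<'E'
from h import *
t=snap('top');s=snap('side')
cv2.imwrite('pics/t41.png',cv2.resize(t['color'][140:190,350:410],None,fx=10,fy=10,interpolation=cv2.INTER_CUBIC))
f=lambda X,Y:((X+.5)/4-.5+250,(Y+.5)/4-.5+90)
print('med T',onz(t,*f(527.5,278.5),85),'large T',onz(t,*f(520,286),69))
print('pred med',(proj(t,[601.7,-262,85])-[249.5,89.5])*4,'pred side',(proj(s,[601.7,-262,85])-[239.5,129.5])*3.3, 'obs ~ (348,491)')
E
```

```text
med T [ 601.35 -264.09   85.  ] large T [ 601.47 -262.11   69.  ]
pred med [524.74 278.38] pred side [347.28 490.51] obs ~ (348,491)
```

View pics/t41.png

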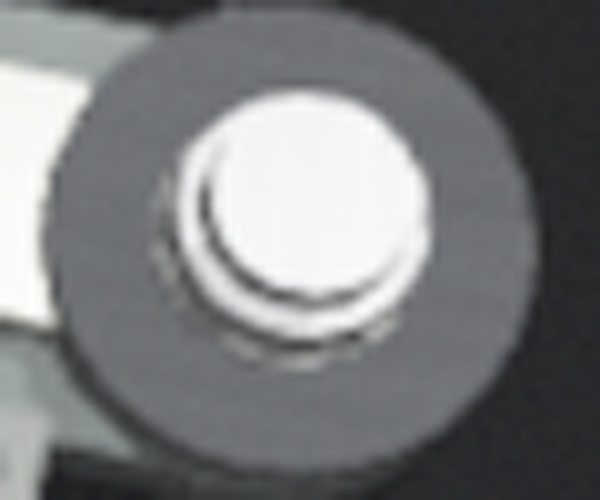

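```bash
python3 - <<'E'
from h import *
print(ctrl.sign_off())
E
```

```text
the job is handed in; nothing more can be done
None
```

The job is done and handed in at about 70 s of robot time; `sign_off` reported no verdict.

- **Pin:** I moved it from the parking block to the lock hole, seated it against the lug and released it. The later pictures still show it upright at the lock hole.
- **Balls:** There were six. I scooped them in two passes, four and then two, and poured them into the jar. The last top view shows six balls in the jar and an empty bin. The gripper never went near a ball.
- **Scoop:** It is back upright on its mat within about 1 mm of where I gripped it at the start, and released.
- **Discs:** Only two were present, large and medium. They are stacked flat on the plate, large below. From the pictures, the large disc is within about 1 mm of the plate centre and the medium within about 2–3 mm. Neither was knocked aside.
- **Bystanders:** In the final pictures the bottle, flask and mortar stand where they started.

Two checks disagreed:
- **Bin position:** The side camera put the bin about 5 mm away from where the top camera did. I felt for both bin walls with the scoop, and that confirmed the top view.
- **Disc detection:** At the end the automatic colour detection merged the two stacked discs, so I checked their centres from hand-picked pixels instead.

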